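# Clamp a bamboo block in the drilling jig with its rim-scale handwheel

## Robot

A 7-joint arm with a two-finger parallel gripper is mounted at the origin on the work surface. World frame = base frame: x ahead of the robot, y to its left, z up, the work surface at z = 0. Lengths are in mm, angles in rad, forces in N, time in s.
With the tool pointing down it reaches from about 400 to 850 mm from the base axis. Payload 6.9 kg.
Tool frame: the origin (TCP) lies on the mounting face of the last link; the fingertips stand 173 mm ahead of it and the grasp point (between the pads) lies 155 mm ahead of it (arm.grasp_offset is the distance from the TCP to the grasp point, in mm); x points along the fingers, y is the direction in which the jaws open and shut, and the axes are right-handed (so a half turn about x gives the same grasp; the last joint's range is limited). The gripper opens to 85 mm and grips with 20 to 120 N. Pads are 22 mm wide; open, the fingers measure 114 mm over their backs; the gripper's body (76 mm by 85 mm) begins 54 mm behind the grasp point. The pads swing forward as they close: fully open they stand 13 mm farther back than shut.
Start: joints at [-1.123, 0.507, -0.238, 1.5, 0.126, 1.149, -0.155], TCP at [210.1, 588.622, 404.675] pointing down, gripper open.
Joint ranges: [-3.08, 3.08], [-0.24, 2.05], [-1.43, 1.35], [0, 2.5], [-1.52, 4.66], [0.17, 1.96], [-2.89, 2.89]. Speed limits (rad/s): [2.39, 2.39, 3.14, 3.14, 3.14, 3.14, 3.14].

## Interface

Orientations are given as a unit quaternion [w, x, y, z].
In Python, from station import readout, viewer, job_done, arm gives the robot as it stands.
- The arm moves only by the tool carry_out, never from a script. Its argument "rows" is a list of rows, each an object with "travel": the shift along the tool's x, y, z in cm, a list of three; "twist": the turn, a rotation vector about the tool's x, y, z in degrees, a list of three; "jaw": the opening, from 0 (shut) to 1 (fully open). A call has 1 to 10 rows; each row is the pose to reach, as a shift and turn from the pose commanded when the call began, along the tool's axes at that moment; what a row does not reach only later rows make up. A row lasts 1/12 s, in which the tool goes at most 41.7 mm and 7.16 degrees, less where a joint would pass 70% of its speed; a pose out of reach is approached as far as the arm can. A call with a gripper value outside its range is refused whole. The fingers move at their own pace and stop on an object; "squeeze" is the grip in N (left out, the last holds). Time passes only in rows, so rows that repeat a pose let the fingers close. It gives the time, the measured TCP pose, the force and the opening at its end, in the units of the state.
- readout.get_obs(): the state, without advancing time (a new reading comes with each control period).
- viewer.get_image(name): name is "scene" or "top"; returns a dict with "color" (480x640x3 uint8, red, green, blue), "fov_y" (degrees; the focal length in pixels is half the picture's height over the tangent of half this angle, whatever the lens; pixels are square), "cx", "cy" (the principal point, pixels), "R" (3x3) and "t" (3): a world point X has camera coordinates R X + t. Camera axes: x right, y down, z forward; pixel columns grow to the right and rows downward; lengths in mm; the calibration is good to about 2 mm. A picture is of the moment at which its call begins. There is no depth.
- job_done(): hands the job in, once; it reports no verdict.
The state is a dict: "time": time; "joints": joint angles; "qd": joint speeds; "tau": joint torques, N m; "position": TCP position; "tool_rot": TCP orientation; "force": force on the tool from outside, world axes, zero at the start; "torque": the same for the moment, N m; "width": finger opening in mm.
Only numpy, scipy, OpenCV 4.12 (cv2) and the standard library are available. Lean on these libraries where they do the work, as an engineer would, in place of code of your own. Each camera call takes 0.05 s, during which the arm holds its last target.

## Task

Set the bamboo block into the jig's bed and let go of it, then wind the handwheel (it has a blue crank knob) clockwise until you feel the block meet the sprung buffer hidden in the end stop. From that first touch turn on by one division of the rim scale (30 degrees), read at the red pointer on the far rim, so that the block is held firmly but not over-tightened, then let go of the knob; leave the other things on the bench alone.

Things in the scene. Friction and masses are not known exactly. Their poses are not given: they have to be found in the camera images.
- jig: Grey clamping jig fixed to the bench. Origin: on the bench under the wheel's axis; z up, x away from the robot at yaw 0, bed along +y. Base plate 130 x 370 x 20 mm (y -80 to +290). In order along y: steel gear housing under the wheel, rubber pad (34 wide, 32 high) driven along +y by the wheel, bed, end stop. Red pointer at x = 70 to 94 mm, y = 0, top at z = 95 mm.
- bed (a point): Middle of the bed, on its floor, 152 mm along the jig's y from the wheel axis, 20 mm above the bench. The block lies here, long side along the jig's y, between two fences 48 mm apart and 12 mm high; its centre may be up to 9 mm off along y. The pad is on the wheel side; the hood, under which the block slides (underside 57 mm above the floor), begins 55 mm beyond this point.
- axis (a point): On the handwheel's vertical axis, at the height of the wheel's top face (98 mm above the bench). Aluminium wheel, radius 68 mm, with 12 black or yellow marks on its rim, 30 degrees apart.
- knob (a point): Middle of the blue crank knob on the wheel: upright, 16 mm diameter, 42 mm tall, from 99 to 141 mm above the bench (point at 120 mm), 52 mm from the wheel axis. It spins freely on its own pin, so it can be pinched from above and led round a circle without turning the hand. At wheel angle 0 it stands on the jig's -x side of the axis.
- wheel (a joint): Handwheel angle, rad, growing clockwise seen from above, 0 to 6.2. Each rad moves the pad 12 mm along the jig's +y (face 85 mm from the axis at 0). Turning takes about 0.4 N m throughout (5 to 8 N at the knob); once the block meets the buffer its spring adds 0.43 N m per rad (8 N at the knob per rad). The wheel stays where it is left, up to a clamping force of about 33 N.
- stop: Steel end stop fixed on the jig; origin at the foot of its face towards the wheel, 247 mm from the axis. A sprung buffer (3 N/mm) stands out of this face by 6 to 32 mm, set differently each time, hidden by a hood: the wheel angle of first touch (2.8 to 5.0) must be felt as rising resistance; the block moves on as the spring gives. One division (0.52 rad) past first touch gives about 19 N.
- block: Brown bamboo block, 40 (x) x 96 (y) x 50 (z) mm, 0.14 kg, origin at the centre of its underside.
- deburrer: Black deburring tool, 160 mm long, 16 mm thick; bystander. Origin on the bench under its handle.
- square: Steel try square with dark wooden stock, 155 x 100 mm, 16 mm high; bystander. Origin under the stock.
- dispenser: Clear screw dispenser on a white foot, 90 x 100 mm, 102 mm high with a green push button; bystander. Origin under its centre.
- cup: Wooden pencil cup, 76 mm diameter, 150 mm high with its pencils; bystander. Origin under its centre.
Mind the look-alikes: they are no part of the job. What is shaped like the block but pink or white is not meant.

How it is judged:
By the outcome, as a careful person would: the job done as asked, in the order asked, and still so for the second after the job is handed in, with the robot touching nothing.
It also fails if it takes over 67 s, if anything falls off the work surface, if the arm or the gripper's body presses on something with over 40 N, if the wrist force passes 120 N, or if a joint passes its speed limit or range.

## Working session

There is one attempt and no reset: what is moved stays moved. The work goes in short steps, Python scripts to look and compute and a tool call to move; the robot and the scene stay as the last step left them, time stands still between calls to the robot, and variables do not carry over. Pictures are saved under pics/ and viewed, and the job is handed in when it is done.

Besides the shell and the picture viewer there is one more tool, called as a command line: name --argument value ..., lists and objects as JSON in quotes. carry_out: Moves the arm, as the interface text tells. Its arguments: {"type":"object","properties":{"rows":{"type":"array","items":{"type":"object","properties":{"travel":{"type":"array","items":{"type":"number"}},"twist":{"type":"array","items":{"type":"number"}},"jaw":{"type":"number"}}}},"squeeze":{"type":"number"}},"required":["rows"]}

```bash
ls; mkdir -p pics
python3 - <<'E'
from station import readout, viewer
import cv2
o=readout.get_obs();print(o)
for n in("scene","top"):
    d=viewer.get_image(n);cv2.imwrite(f"pics/{n}0.png",d["color"][:,:,::-1]);print(n,d["fov_y"],d["cx"],d["cy"],d["R"],d["t"])
E
```

```text
pics
{'time': 0.0, 'joints': array([-1.12245   ,  0.50832226, -0.23751969,  1.50111924,  0.1257046 ,
        1.1488858 , -0.15482812]), 'qd': array([-8.90592150e-04, -4.90754008e-05,  6.25558917e-04,  1.45153865e-04,
        1.35215064e-03,  7.74471427e-04, -1.06127704e-03]), 'tau': array([ 1.64188987e-04, -6.20578265e+01, -2.18611479e+00, -2.49659908e+01,
        1.30377832e-02,  1.19037135e-02,  1.09074836e-05]), 'position': array([210.11295826, 588.42362201, 403.8435907 ]), 'tool_rot': array([ 0.6966497 ,  0.12001667,  0.6968334 , -0.12123703]), 'force': array([-0.0089522 ,  0.191998  , -0.39584609]), 'torque': array([0.02978472, 0.09461847, 0.01945097]), 'width': 85.39005643313791}
scene 57.40212602573592 319.3882134745847 246.89990756601702 [[-0.78115663  0.6242238   0.01178872]
 [ 0.34507854  0.44741472 -0.82507022]
 [-0.52030291 -0.64044104 -0.56490721]] [ 395.81183434  -85.02114051 1374.41150023]
top 48.75777367550381 319.46245836050196 239.49691402635474 [[ 0.02569677 -0.99963584 -0.00823797]
 [-0.97997931 -0.02356224 -0.19770023]
 [ 0.19743413  0.0131533  -0.98022791]] [  -6.85602479  504.48845128 1588.21200156]
```

View pics/scene0.png

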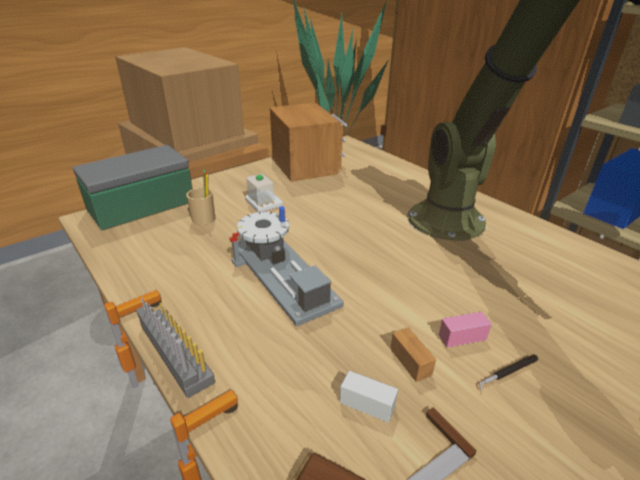

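View pics/top0.png

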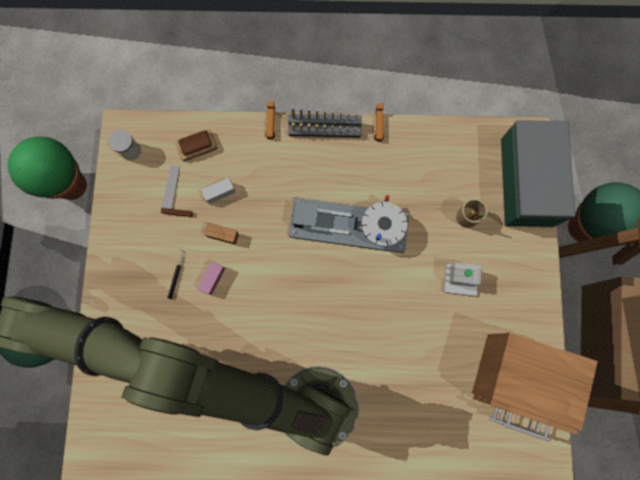

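Candidates for the block (top view): brown (221,233) = bamboo; pink (210,278), white (218,190), dark-brown box (197,145) and the square's stock (177,212) are not meant. I'll check it in a close crop.

```bash
cat > h.py <<'E'
import numpy as np,cv2
from station import readout, viewer
def im(n):
    d=viewer.get_image(n);d["f"]=240/np.tan(np.radians(d["fov_y"]/2));return d
def ray(d,u,v):
    r=np.array([(u-d["cx"])/d["f"],(v-d["cy"])/d["f"],1.]);R=np.array(d["R"]);return -R.T@d["t"],R.T@r
def onz(d,u,v,z):
    c,r=ray(d,u,v);return c+r*(z-c[2])/r[2]
def proj(d,X):
    p=np.asarray(d["R"])@np.asarray(X,float)+d["t"];return np.array([d["f"]*p[0]/p[2]+d["cx"],d["f"]*p[1]/p[2]+d["cy"]])
def tri(d1,p1,d2,p2):
    P=[]
    for d in(d1,d2):
        K=np.array([[d["f"],0,d["cx"]],[0,d["f"],d["cy"]],[0,0,1]]);P.append(K@np.c_[d["R"],d["t"]])
    X=cv2.triangulatePoints(P[0],P[1],np.array(p1,float).reshape(2,1),np.array(p2,float).reshape(2,1));return (X[:3]/X[3]).ravel()
def crop(d,u,v,w,h,s,name):
    c=d["color"][v:v+h,u:u+w,::-1];cv2.imwrite("pics/"+name,cv2.resize(c,None,fx=s,fy=s,interpolation=cv2.INTER_CUBIC))
E
python3 - <<'E'
from h import *
t=im("top");s=im("scene")
crop(t,280,185,140,75,5.5,"tj.png");crop(t,160,180,90,90,6,"tb.png");crop(s,220,165,130,165,3.6,"sj.png");crop(s,370,300,130,90,6,"sb.png")
E
```

```text
(no output)
```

View pics/tj.png

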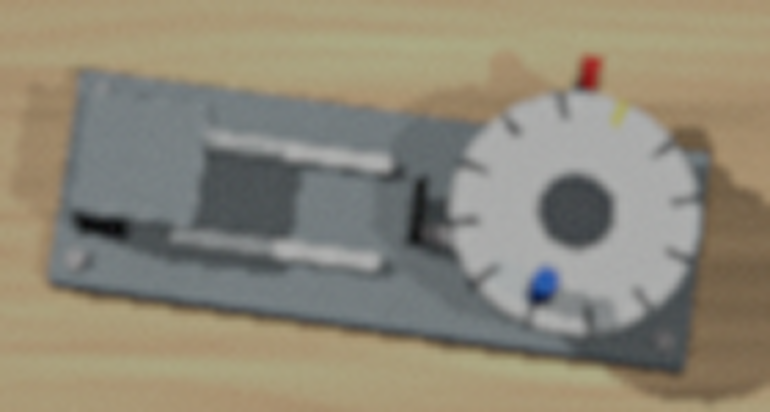

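View pics/tb.png

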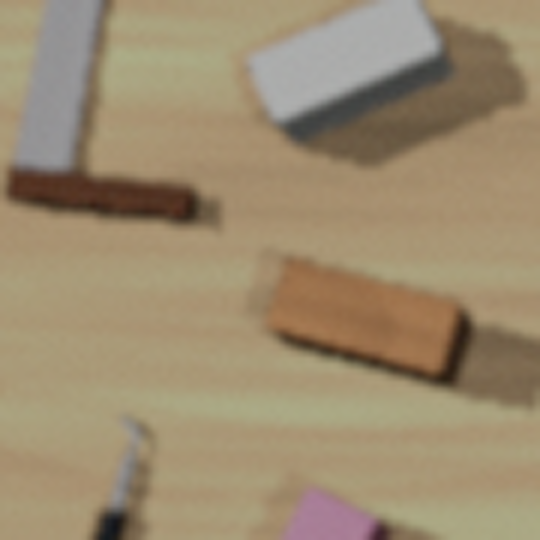

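View pics/sj.png

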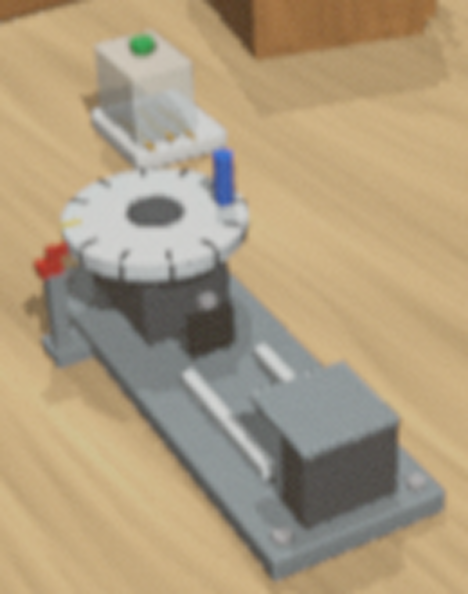

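View pics/sb.png

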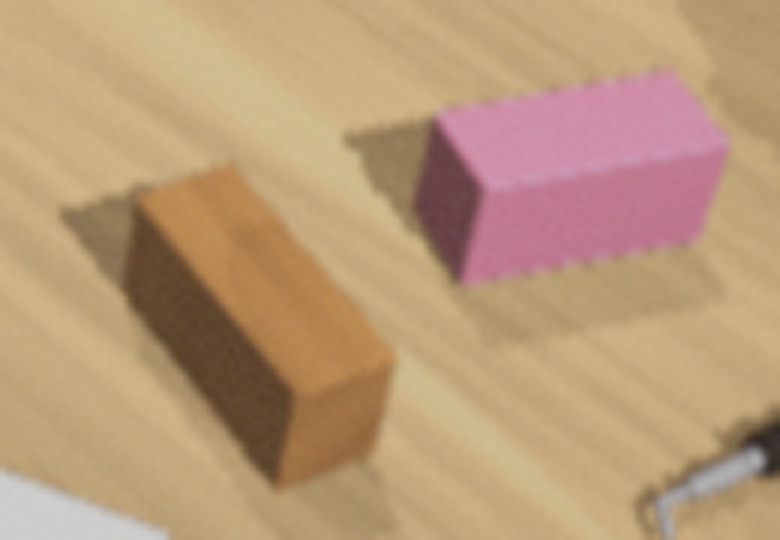

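The brown block at (221,233) is the bamboo one: right proportions, wood-brown. The pink one and the white one are clearly different. Next I measure.

```bash
cat > meas.py <<'E'
from h import *
t=im("top");s=im("scene")
def uv(c,u,v,k): return (u+(c[0]+.5)/k-.5, v+(c[1]+.5)/k-.5)
hsv=cv2.cvtColor(t["color"],cv2.COLOR_RGB2HSV)
print("block hsv",hsv[233,221],hsv[220,221])
sub=t["color"][180:270,160:250]; big=cv2.resize(sub,None,fx=6,fy=6,interpolation=cv2.INTER_CUBIC)
H=cv2.cvtColor(big,cv2.COLOR_RGB2HSV)
m=((H[...,0]<18)&(H[...,1]>95)&(H[...,2]>120)).astype(np.uint8)*255
cs,_=cv2.findContours(m,0,2)
for c in cs:
    if cv2.contourArea(c)>3000:
        r=cv2.minAreaRect(c);b=cv2.boxPoints(r)
        P=np.array([onz(t,*uv(p,160,180,6),50) for p in b])
        print("top block",r,"\n",P.round(1),P.mean(0).round(1),[np.linalg.norm(P[i]-P[(i+1)%4]).round(1) for i in range(4)],[np.degrees(np.arctan2(*(P[(i+1)%4]-P[i])[1::-1])).round(1) for i in range(4)])
for c in [(137,205),(232,165),(395,355),(293,395)]:
    print("scene block",onz(s,*uv(c,370,300,6),50).round(1))
# jig
print("plate corners top z20")
for c in [(80,68),(50,282),(682,372),(708,152)]: print(onz(t,*uv(c,280,185,5.5),20).round(1))
for c in [(275,575)]: print("scene plate corner",onz(s,*uv(c,220,165,3.6),10).round(1))
print("axis top",onz(t,*uv((576,211),280,185,5.5),98).round(1),"scene",onz(s,*uv((155,211),220,165,3.6),98).round(1))
print("knob top at z141",onz(t,*uv((546,278),280,185,5.5),141).round(1),"scene",onz(s,*uv((223,154),220,165,3.6),141).round(1))
print("pointer z95",onz(t,*uv((590,72),280,185,5.5),95).round(1))
E
python3 meas.py
```

```text
block hsv [ 14 132 145] [ 20  80 169]
top block ((362.6311950683594, 316.4613952636719), (196.8358917236328, 84.07674407958984), 15.027111053466797) 
 [[510.6 369.7  50. ]
 [554.  361.3  50. ]
 [529.2 260.8  50. ]
 [486.1 269.6  50. ]] [519.9 315.4  50. ] [np.float64(44.2), np.float64(103.6), np.float64(44.0), np.float64(103.0)] [np.float64(-10.9), np.float64(-103.9), np.float64(168.4), np.float64(76.2)]
scene block [531.5 269.5  50. ]
scene block [491.5 276.6  50. ]
scene block [514.5 366.6  50. ]
scene block [552.9 357.2  50. ]
plate corners top z20
[647.7  90.8  20. ]
[520.  103.6  20. ]
[ 476.3 -258.5   20. ]
[ 605.9 -274.2   20. ]
scene plate corner [647.5  93.   10. ]
axis top [ 550.5 -189.3   98. ] scene [ 547.2 -190.8   98. ]
knob top at z141 [ 503.4 -168.7  141. ] scene [ 501.7 -166.5  141. ]
pointer z95 [ 630.7 -197.3   95. ]
```

```bash
cat > plan.py <<'E'
import sys,json,numpy as np
from scipy.spatial.transform import Rotation as Ro
from station import readout
def R(q): return Ro.from_quat([q[1],q[2],q[3],q[0]])
def tgt(jawdeg):  # tool x down, y at jawdeg in the horizontal plane
    a=np.radians(jawdeg);x=np.array([0,0,-1.]);y=np.array([np.cos(a),np.sin(a),0]);return Ro.from_matrix(np.c_[x,y,np.cross(x,y)])
def go(grasp,jaw):
    o=readout.get_obs();r=R(o["tool_rot"]);g=np.array(grasp,float)+[0,0,155]
    T=tgt(jaw)
    print("travel cm",(r.inv().apply(g-o["position"])/10).round(2),"twist",np.degrees((r.inv()*T).as_rotvec()).round(2))
E
python3 - <<'E'
from plan import *
o=readout.get_obs();print(R(o["tool_rot"]).as_matrix().round(3))
M=R(o["tool_rot"]).as_matrix();print(np.degrees(np.arctan2(M[1,1],M[0,1])))
go([521.5,317,120],-13.8);go([521.5,317,120],166.2)
E
```

```text
[[-0.     0.336  0.942]
 [-0.001  0.942 -0.336]
 [-1.    -0.001  0.   ]]
70.36118365849019
travel cm [ 12.95 -15.1   38.45] twist [8.416e+01 3.000e-02 3.000e-02]
travel cm [ 12.95 -15.1   38.45] twist [-9.584e+01 -3.000e-02  3.000e-02]
```

carry_out --rows '[{"travel": [1,-1.5,3.8],"twist": [7,0,0],"jaw": 1},{"travel": [2,-3,7.7],"twist": [14,0,0],"jaw": 1},{"travel": [4,-4.5,11.5],"twist": [21,0,0],"jaw": 1},{"travel": [6,-6,15.4],"twist": [28,0,0],"jaw": 1},{"travel": [8,-7.5,19.2],"twist": [35,0,0],"jaw": 1},{"travel": [10,-9.1,23.1],"twist": [42,0,0],"jaw": 1},{"travel": [11,-10.6,26.9],"twist": [49,0,0],"jaw": 1},{"travel": [12,-12.1,30.8],"twist": [56,0,0],"jaw": 1},{"travel": [12.95,-13.6,34.6],"twist": [63,0,0],"jaw": 1},{"travel": [12.95,-15.1,38.45],"twist": [70,0,0],"jaw": 1}]'

```text
time: 1.13
position: [507.2, 328.7, 275.3]
tool_rot: [0.5, 0.499, 0.5, -0.5]
force: [0.9, 1.1, -0.0]
width: 85.3
```

carry_out --rows '[{"travel": [0,0,0],"twist": [7,0,0],"jaw": 1},{"travel": [0,0,0],"twist": [14.1,0,0],"jaw": 1},{"travel": [0,0,0],"twist": [14.1,0,0],"jaw": 1},{"travel": [0,0,0],"twist": [14.1,0,0],"jaw": 1}]'

```text
time: 1.47
position: [506.3, 330.5, 276.6]
tool_rot: [-0.438, -0.555, -0.438, 0.555]
force: [-0.3, -0.2, -0.3]
width: 85.2
```

Run:
```python
from plan import *
from h import *
o=readout.get_obs();print(o["time"],o["position"],o["force"],o["joints"].round(2),o["qd"].round(2))
M=R(o["tool_rot"]).as_matrix();print(M.round(3))
go([521.5,317,33],-13.8)
t=im("top");crop(t,160,180,110,90,6,"tb2.png");s=im("scene");crop(s,340,220,160,160,3.7,"sb2.png")
```

```text
1.4667 [506.26577999 330.53965674 276.59032988] [-0.28171899 -0.17672744 -0.26508328] [-0.73  0.6   0.18  1.72 -0.14  0.83 -0.72] [-0.   -0.   -0.02  0.    0.01 -0.    0.02]
[[-0.     0.972 -0.233]
 [-0.    -0.233 -0.972]
 [-1.    -0.     0.   ]]
travel cm [8.86 1.8  0.96] twist [0.31 0.01 0.01]
```

carry_out --rows '[{"travel": [1,1.8,0.96],"twist": [0.3,0,0],"jaw": 1},{"travel": [2.5,1.8,0.96],"twist": [0.3,0,0],"jaw": 1},{"travel": [2.5,1.8,0.96],"twist": [0.3,0,0],"jaw": 1}]'

```text
time: 1.82
position: [521.3, 315.8, 249.8]
tool_rot: [-0.436, -0.556, -0.436, 0.558]
force: [0.4, 0.7, -0.1]
width: 85.1
```

Run:
```python
from plan import *
from h import *
go([521.5,317,33],-13.8)
t=im("top");crop(t,160,180,110,90,6,"tb2.png");s=im("scene");crop(s,340,220,160,160,3.7,"sb2.png")
```

```text
travel cm [ 6.17  0.   -0.14] twist [-0.13  0.14  0.12]
```

View pics/sb2.png

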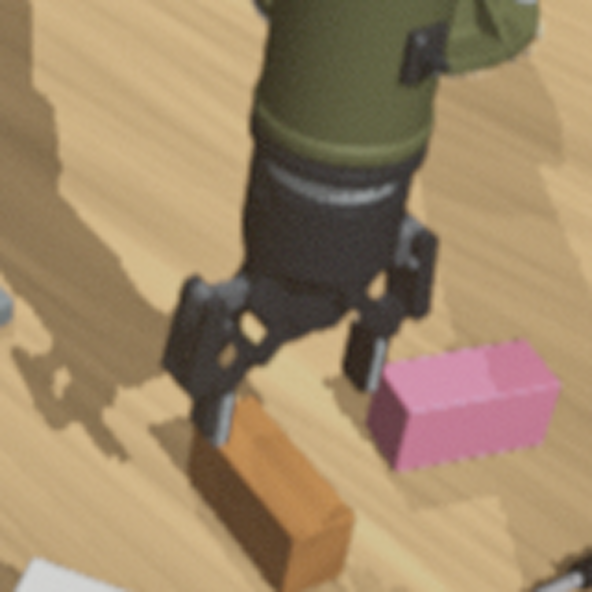

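View pics/tb2.png

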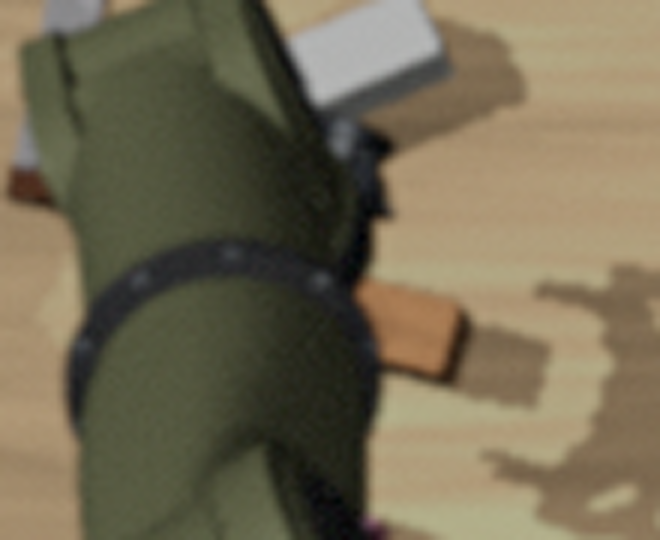

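Run:
```python
from h import *
t=im("scene")
d=t
# original crop sb.png coordinates of pink top corners
for c in [(435,112),(485,190),(670,72),(727,148)]: print(onz(d,370+(c[0]+.5)/6-.5,300+(c[1]+.5)/6-.5,50).round(1))
a=np.radians(-13.8);print(np.array([521.5,317])-44*np.array([np.cos(a),np.sin(a)]))
```

```text
[414.3 303.3  50. ]
[431.7 338.4  50. ]
[329.9 342.7  50. ]
[347.7 378.1  50. ]
[478.77009168 327.49547213]
```

carry_out --rows '[{"travel": [2,0,-0.1],"twist": [0,0,0],"jaw": 0.75},{"travel": [2,0,-0.1],"twist": [0,0,0],"jaw": 0.75},{"travel": [2,0,-0.1],"twist": [0,0,0],"jaw": 0.75}]' --squeeze 50

```text
time: 2.22
position: [521.3, 318.0, 231.8]
tool_rot: [-0.435, -0.557, -0.436, 0.557]
force: [-0.2, -0.5, -0.3]
width: 64.4
```

carry_out --rows '[{"travel": [1.5,0,0],"twist": [0,0,0],"jaw": 0.75},{"travel": [3,0,0],"twist": [0,0,0],"jaw": 0.75},{"travel": [4.3,0,0],"twist": [0,0,0],"jaw": 0.75},{"travel": [4.3,0,0],"twist": [0,0,0],"jaw": 0.4},{"travel": [4.3,0,0],"twist": [0,0,0],"jaw": 0.2},{"travel": [4.3,0,0],"twist": [0,0,0],"jaw": 0.2},{"travel": [4.3,0,0],"twist": [0,0,0],"jaw": 0.2},{"travel": [4.3,0,0],"twist": [0,0,0],"jaw": 0.2}]'

```text
time: 2.88
position: [522.2, 317.7, 189.7]
tool_rot: [0.435, 0.558, 0.435, -0.557]
force: [0.5, -0.5, -1.4]
width: 39.7
```

Run:
```python
from plan import *
from h import *
o=readout.get_obs();print(o["position"],o["force"],o["width"])
s=im("scene");crop(s,340,220,160,160,3.7,"sb3.png")
```

```text
[522.18083179 317.68081205 189.72454591] [ 0.53112674 -0.54902592 -1.42730394] 39.67242017897616
```

View pics/sb3.png

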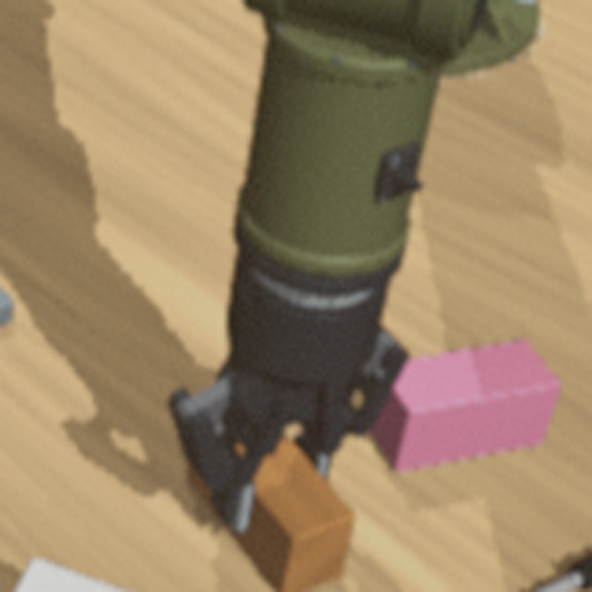

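Run:
```python
from h import *
from plan import *
t=im("top");s=im("scene")
A=np.array([550,-189.]);a=np.radians(-6.6);ex=np.array([np.cos(a),np.sin(a)]);ey=np.array([-np.sin(a),np.cos(a)])
def J(p): d=p[:2]-A;return np.array([d@ex,d@ey]).round(1)
def uv(c,u,v,k): return (u+(c[0]+.5)/k-.5, v+(c[1]+.5)/k-.5)
for c in [(392,150),(392,172),(382,248),(382,270),(300,140),(300,160),(300,238),(300,262)]: print("top",J(onz(t,*uv(c,280,185,5.5),32)))
# scene: fences ends 
for c in [(190,372),(268,470),(262,350),(292,378)]: print("scene",J(onz(s,*uv(c,220,165,3.6),32)))
c=s;crop(s,255,250,75,70,8,"fence_s.png");crop(t,300,195,90,55,8,"fence_t.png")
print((A+151*ey).round(1))
```

```text
top [ 38.1 103.1]
top [ 25.2 101.4]
top [-19.9 101.3]
top [-32.7  99.6]
top [ 36.6 156.2]
top [ 24.9 154.6]
top [-20.6 148.4]
top [-34.5 146.5]
scene [ 27.4 106. ]
scene [ 32.  225.7]
scene [-28.4 109.4]
scene [-30.2 149. ]
[567.4 -39. ]
```

View pics/fence_s.png

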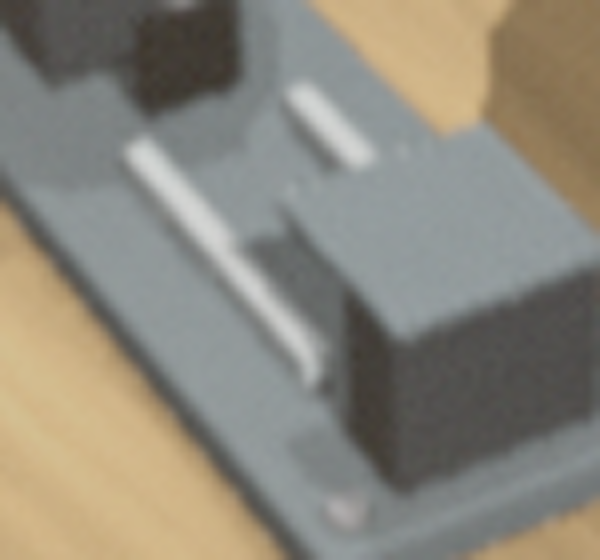

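View pics/fence_t.png

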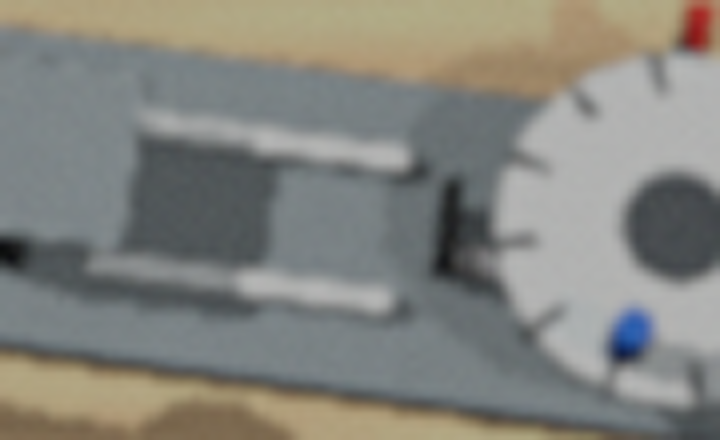

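carry_out --rows '[{"travel": [-2,0,0],"twist": [0,0,0],"jaw": 0.2},{"travel": [-5,0,0],"twist": [0,0,0],"jaw": 0.2},{"travel": [-9,0,0],"twist": [0,0,0],"jaw": 0.2},{"travel": [-12,0,0],"twist": [0,0,0],"jaw": 0.2},{"travel": [-14,0,0],"twist": [0,0,0],"jaw": 0.2}]'

```text
time: 3.45
position: [522.4, 317.5, 332.4]
tool_rot: [0.435, 0.559, 0.435, -0.556]
force: [1.0, -0.2, -0.6]
width: 39.2
```

Run:
```python
from plan import *
o=readout.get_obs();print(o["position"],o["force"],o["width"])
go([568.3,-40.1,170],-6.6)
```

```text
[522.41468469 317.47775339 332.35700793] [ 1.03588383 -0.2381069  -0.64728922] 39.17923460355847
travel cm [ 0.68 13.14 33.57] twist [-7.46 -0.15 -0.17]
```

carry_out --rows '[{"travel": [0,0.8,2],"twist": [0,0,0],"jaw": 0.2},{"travel": [0,2,5],"twist": [-1,0,0],"jaw": 0.2},{"travel": [0,3.5,8.8],"twist": [-2,0,0],"jaw": 0.2},{"travel": [0,5,12.6],"twist": [-3,0,0],"jaw": 0.2},{"travel": [0,6.5,16.4],"twist": [-4,0,0],"jaw": 0.2},{"travel": [0,8,20.2],"twist": [-5,0,0],"jaw": 0.2},{"travel": [0,9.5,24],"twist": [-6,0,0],"jaw": 0.2},{"travel": [0,11,28],"twist": [-7,0,0],"jaw": 0.2},{"travel": [0,12.3,31.4],"twist": [-7.4,-0.1,-0.1],"jaw": 0.2},{"travel": [0,13.1,33.5],"twist": [-7.4,-0.1,-0.1],"jaw": 0.2}]'

```text
time: 4.28
position: [567.4, -44.5, 329.1]
tool_rot: [-0.47, -0.528, -0.468, 0.531]
force: [0.6, -0.6, -0.6]
width: 39.2
```

carry_out --rows '[{"travel": [2,0,0],"twist": [0,0,0],"jaw": 0.2},{"travel": [4,0,0],"twist": [0,0,0],"jaw": 0.2},{"travel": [5,0,0],"twist": [0,0,0],"jaw": 0.2},{"travel": [5,0,0],"twist": [0,0,0],"jaw": 0.2}]'

```text
time: 4.62
position: [566.8, -39.1, 276.6]
tool_rot: [-0.469, -0.526, -0.471, 0.53]
force: [0.6, -0.7, -0.9]
width: 39.9
```

Run:
```python
from plan import *
from h import *
o=readout.get_obs();print(o["position"],o["force"],o["width"])
go([568.3,-40.1,56],-6.6)
s=im("scene");crop(s,220,150,150,160,3.7,"sj4.png");t=im("top");crop(t,270,150,150,110,5,"tj4.png")
```

```text
[566.77435115 -39.09730709 276.57299659] [ 0.5980149  -0.67692935 -0.87026408] 39.91634643992947
travel cm [6.56 0.2  0.07] twist [-0.03  0.1   0.37]
```

View pics/sj4.png

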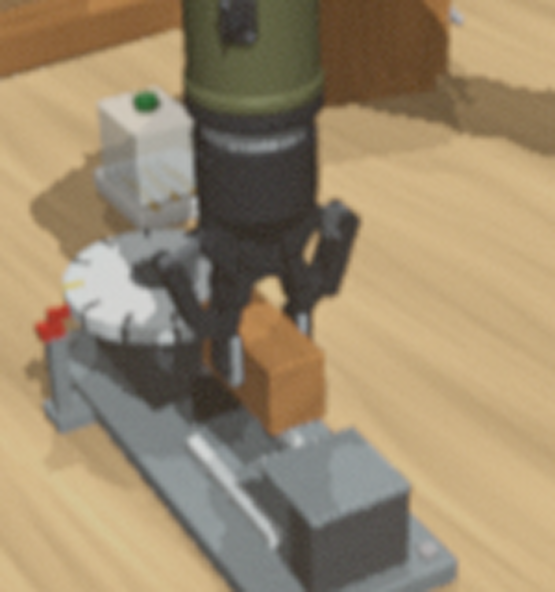

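View pics/tj4.png

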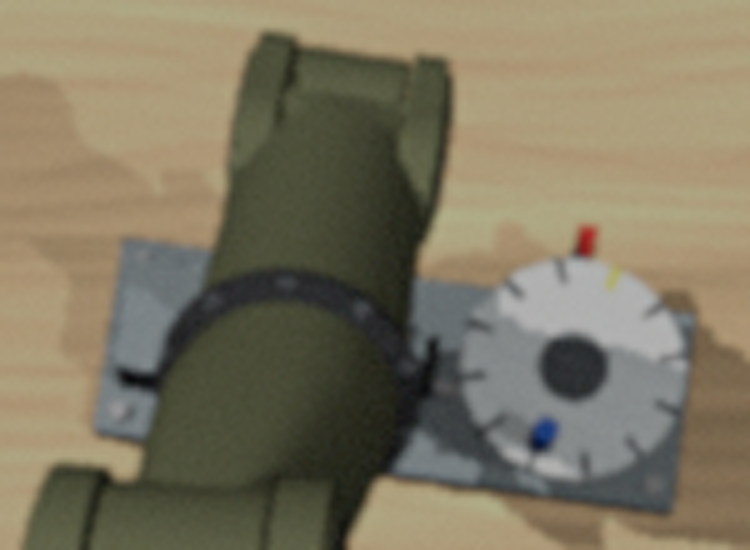

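Run:
```python
from h import *
s=im("scene")
A=np.array([550,-189.]);a=np.radians(-6.6);ex=np.array([np.cos(a),np.sin(a)]);ey=np.array([-np.sin(a),np.cos(a)])
def J(p): d=p[:2]-A;return np.array([d@ex,d@ey]).round(1)
crop(s,265,215,60,60,10,"blk_s.png")
for c,z in [((270,372),137),((324,350),137),((275,434),87),((325,412),87)]: print(J(onz(s,220+(c[0]+.5)/3.7-.5,150+(c[1]+.5)/3.7-.5,z)))
print("tcp",J(np.array([566.8,-39.1])))
```

```text
[ 17.1 196.7]
[-23.3 193.1]
[ 13.5 194.5]
[-25.3 190.7]
tcp [ -0.5 150.8]
```

View pics/blk_s.png

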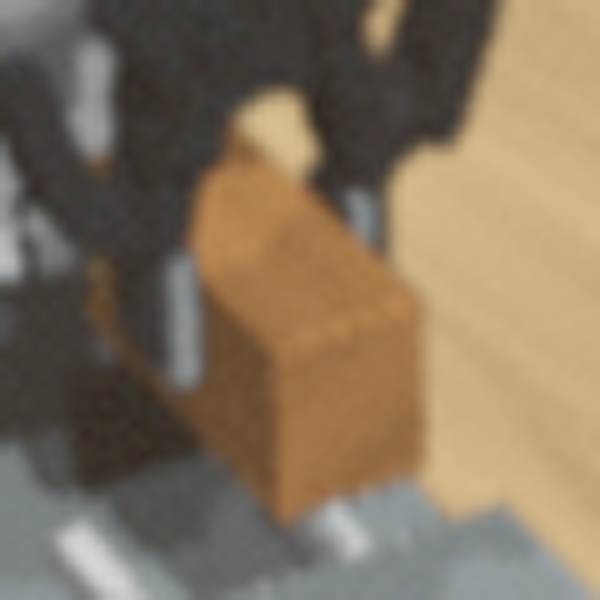

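Run:
```python
from plan import *
go([569.5,-38.2,85-155+155],-6.6)
```

```text
travel cm [ 3.95  0.14 -0.1 ] twist [0.   0.09 0.06]
```

carry_out --rows '[{"travel": [1,0.15,-0.1],"twist": [0,0,0],"jaw": 0.2},{"travel": [2.5,0.15,-0.1],"twist": [0,0,0],"jaw": 0.2},{"travel": [3.5,0.15,-0.1],"twist": [0,0,0],"jaw": 0.2},{"travel": [4,0.15,-0.1],"twist": [0,0,0],"jaw": 0.2},{"travel": [4,0.15,-0.1],"twist": [0,0,0],"jaw": 0.2},{"travel": [4,0.15,-0.1],"twist": [0,0,0],"jaw": 0.2}]'

```text
time: 5.27
position: [569.3, -38.5, 238.7]
tool_rot: [-0.47, -0.527, -0.47, 0.529]
force: [0.2, -0.3, -1.0]
width: 39.5
```

Run:
```python
from plan import *
from h import *
o=readout.get_obs();print(o["position"],o["force"],o["width"])
go([569.5,-38.2,55],-6.6)
s=im("scene");crop(s,260,215,75,75,8,"blk5.png")
```

```text
[569.25759152 -38.52664666 238.69024976] [ 0.19175645 -0.25806695 -1.03867077] 39.49975951708158
travel cm [ 2.87  0.03 -0.04] twist [-0.04  0.1   0.13]
```

View pics/blk5.png

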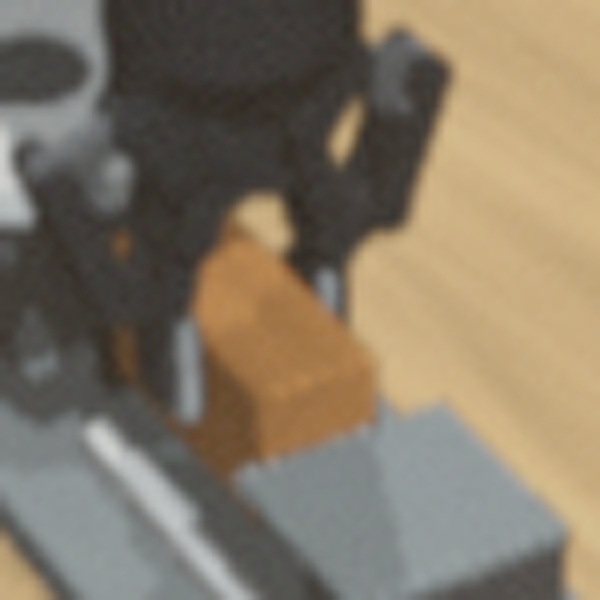

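carry_out --rows '[{"travel": [0.8,0,0],"twist": [0,0,0],"jaw": 0.2},{"travel": [1.6,0,0],"twist": [0,0,0],"jaw": 0.2},{"travel": [2.0,0,0],"twist": [0,0,0],"jaw": 0.2},{"travel": [2.2,0,0],"twist": [0,0,0],"jaw": 0.2}]'

```text
time: 5.65
position: [568.8, -38.5, 215.7]
tool_rot: [-0.47, -0.527, -0.471, 0.529]
force: [-0.3, -0.0, -1.3]
width: 39.6
```

carry_out --rows '[{"travel": [0.3,0,0],"twist": [0,0,0],"jaw": 0.2},{"travel": [0.5,0,0],"twist": [0,0,0],"jaw": 0.2},{"travel": [0.5,0,0],"twist": [0,0,0],"jaw": 0.2}]'

```text
time: 5.9
position: [569.1, -38.6, 211.3]
tool_rot: [-0.47, -0.527, -0.47, 0.529]
force: [-0.8, 0.5, -1.4]
width: 39.5
```

carry_out --rows '[{"travel": [0.1,0,0],"twist": [0,0,0],"jaw": 0.2},{"travel": [0.15,0,0],"twist": [0,0,0],"jaw": 0.2},{"travel": [0.15,0,0],"twist": [0,0,0],"jaw": 0.2}]'

```text
time: 6.15
position: [569.2, -38.6, 210.3]
tool_rot: [-0.47, -0.527, -0.47, 0.529]
force: [-0.6, 0.1, -1.0]
width: 39.4
```

Run:
```python
from plan import *
from h import *
o=readout.get_obs();print(o["position"],o["force"],o["width"])
s=im("scene");crop(s,260,215,75,75,8,"blk6.png")
```

```text
[569.18448841 -38.64972181 210.32717089] [-0.62012482  0.10551152 -1.00499936] 39.42106822375468
```

View pics/blk6.png

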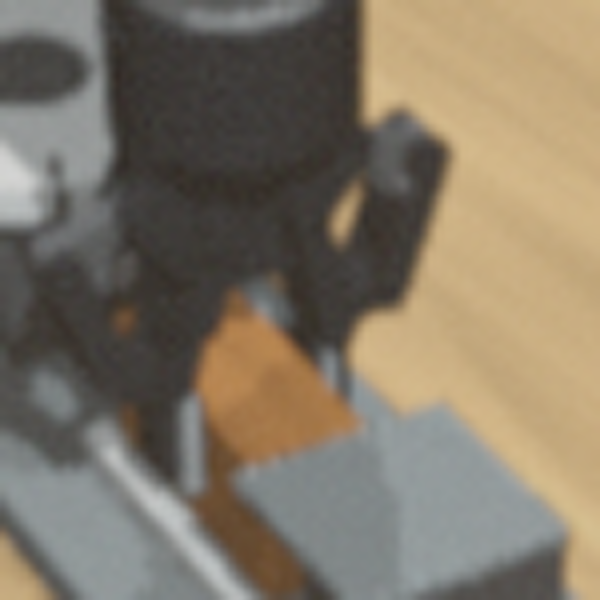

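carry_out --rows '[{"travel": [0,0,0],"twist": [0,0,0],"jaw": 0.75},{"travel": [0,0,0],"twist": [0,0,0],"jaw": 0.75},{"travel": [0,0,0],"twist": [0,0,0],"jaw": 0.75},{"travel": [0,0,0],"twist": [0,0,0],"jaw": 0.75},{"travel": [-2,0,0],"twist": [0,0,0],"jaw": 0.75},{"travel": [-5,0,0],"twist": [0,0,0],"jaw": 0.75},{"travel": [-9,0,0],"twist": [0,0,0],"jaw": 0.75},{"travel": [-12,0,0],"twist": [0,0,0],"jaw": 0.75},{"travel": [-13,0,0],"twist": [0,0,0],"jaw": 0.75}]'

```text
time: 6.95
position: [570.3, -38.8, 345.1]
tool_rot: [0.472, 0.529, 0.468, -0.527]
force: [1.0, -0.2, 0.3]
width: 63.9
```

carry_out --rows '[{"travel": [0,1.5,3.8],"twist": [0,0,0],"jaw": 0.75},{"travel": [0,0,7],"twist": [0,0,0],"jaw": 0.75},{"travel": [0,-4,8],"twist": [0,0,0],"jaw": 0.75},{"travel": [0,-7,11],"twist": [0,0,0],"jaw": 0.75},{"travel": [0,-7,11],"twist": [0,0,0],"jaw": 0.75},{"travel": [0,-7,11],"twist": [0,0,0],"jaw": 0.75}]'

```text
time: 7.45
position: [485.3, -141.3, 340.8]
tool_rot: [-0.469, -0.528, -0.469, 0.53]
force: [0.5, -0.1, 0.2]
width: 63.8
```

Run:
```python
from plan import *
from h import *
o=readout.get_obs();print(o["position"],o["force"],o["width"])
s=im("scene");crop(s,220,150,150,160,3.7,"sj7.png");t=im("top");crop(t,270,170,150,100,5,"tj7.png")
```

```text
[ 485.32710013 -141.33499353  340.77307511] [ 0.45599333 -0.08041444  0.17720649] 63.77016133438559
```

View pics/sj7.png

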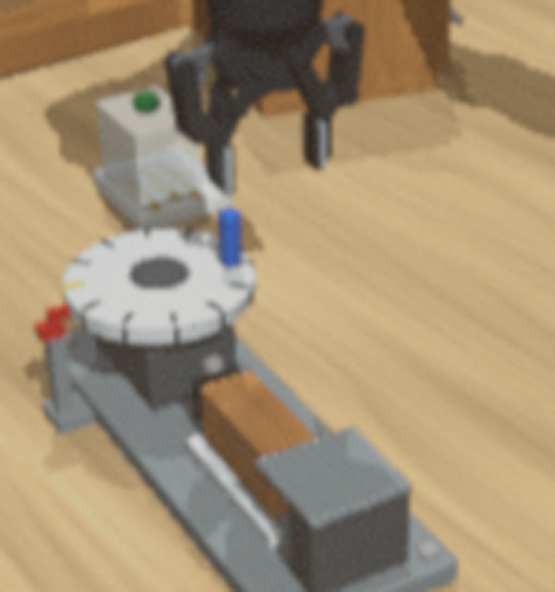

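View pics/tj7.png

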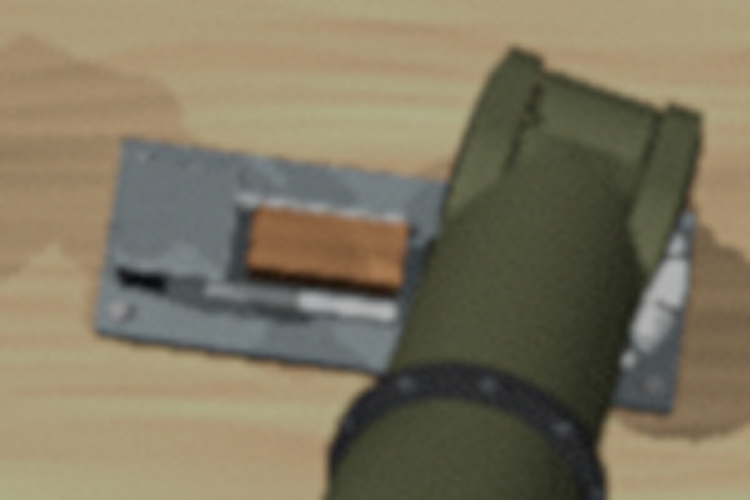

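```bash
cat >> h.py <<'E'
def blue(img):
    H=cv2.cvtColor(img,cv2.COLOR_RGB2HSV);m=((H[...,0]>100)&(H[...,0]<130)&(H[...,1]>120)&(H[...,2]>50))
    m=m.astype(np.uint8);n,l,st,c=cv2.connectedComponentsWithStats(m)
    return [(c[i].round(2),st[i]) for i in range(1,n) if st[i,4]>=4]
E
python3 - <<'E'
from h import *
from plan import go
t=im("top");s=im("scene");
a=cv2.imread("pics/top0.png")[:,:,::-1].copy();b=cv2.imread("pics/scene0.png")[:,:,::-1].copy()
A=blue(a);B=blue(b);print(A,B)
pa=[c for c,st in A if 360<c[0]<400 and 220<c[1]<250][0];pb=[c for c,st in B if 270<c[0]<290 and 195<c[1]<230][0]
print(tri(t,pa,s,pb).round(1),onz(t,*pa,122).round(1),onz(s,*pb,120).round(1), blue(s["color"]))
E
```

```text
[(array([378.39, 236.5 ]), array([377, 234,   4,   6,  18], dtype=int32))] [(array([617.04, 190.36]), array([ 584,  149,   56,   79, 3083], dtype=int32)), (array([281.47, 213.88]), array([280, 207,   4,  15,  57], dtype=int32))]
[ 502.8 -168.7  121.3] [ 503.3 -169.2  122. ] [ 501.  -169.4  120. ] [(array([617.01, 190.38]), array([ 584,  149,   56,   79, 3083], dtype=int32)), (array([281.47, 213.88]), array([280, 207,   4,  15,  57], dtype=int32))]
```

Run:
```python
from plan import *
go([502.5,-169,124],-6.6)
```

```text
travel cm [6.14 1.77 2.84] twist [0.06 0.07 0.07]
```

carry_out --rows '[{"travel": [0,1,1.5],"twist": [0,0,0],"jaw": 0.75},{"travel": [0,1.77,2.84],"twist": [0,0,0],"jaw": 0.75},{"travel": [0,1.77,2.84],"twist": [0,0,0],"jaw": 0.75},{"travel": [0.8,1.77,2.84],"twist": [0,0,0],"jaw": 0.75}]'

```text
time: 7.98
position: [502.6, -169.8, 333.0]
tool_rot: [-0.471, -0.528, -0.47, 0.529]
force: [0.3, 0.6, 0.1]
width: 64.0
```

Run:
```python
from plan import *
from h import *
o=readout.get_obs();print(o["position"],o["force"],o["width"])
go([502.5,-169,124],-6.6)
s=im("scene");crop(s,220,150,110,120,5,"sj8.png")
```

```text
[ 502.61602357 -169.78595061  333.01655185] [0.25913309 0.62567191 0.06178565] 64.03347964674462
travel cm [ 5.4  -0.02 -0.09] twist [-0.03  0.12 -0.01]
```

View pics/sj8.png

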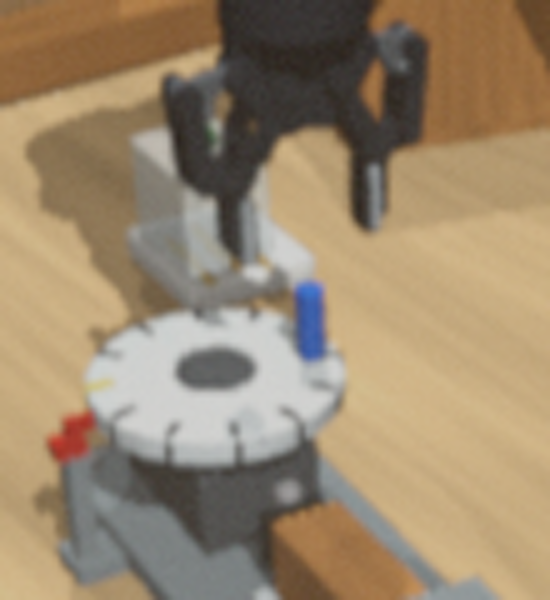

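Well centred over the knob (knob top at crop (308,285), fingers either side). Descend and pinch.

carry_out --rows '[{"travel": [2,0,0],"twist": [0,0,0],"jaw": 0.7},{"travel": [4,0,0],"twist": [0,0,0],"jaw": 0.7},{"travel": [5.2,0,0],"twist": [0,0,0],"jaw": 0.7},{"travel": [5.4,0,0],"twist": [0,0,0],"jaw": 0.7},{"travel": [5.4,0,0],"twist": [0,0,0],"jaw": 0.3},{"travel": [5.4,0,0],"twist": [0,0,0],"jaw": 0.3},{"travel": [5.4,0,0],"twist": [0,0,0],"jaw": 0.3}]' --squeeze 60

```text
time: 8.62
position: [501.6, -169.7, 279.3]
tool_rot: [-0.471, -0.527, -0.47, 0.529]
force: [-0.6, 0.5, -0.1]
width: 26.2
```

carry_out --rows '[{"travel": [0,0,0],"twist": [0,0,0],"jaw": 0.1},{"travel": [0,0,0],"twist": [0,0,0],"jaw": 0.1},{"travel": [0,0,0],"twist": [0,0,0],"jaw": 0.1},{"travel": [0,0,0],"twist": [0,0,0],"jaw": 0.1}]'

```text
time: 8.95
position: [502.0, -169.9, 279.6]
tool_rot: [-0.471, -0.528, -0.47, 0.528]
force: [1.1, 0.7, 6.3]
width: 14.4
```

Run:
```python
from plan import *
from h import *
o=readout.get_obs();print(o["position"],o["force"],o["width"],R(o["tool_rot"]).as_matrix().round(3))
s=im("scene");crop(s,220,150,110,120,5,"sj9.png")
```

```text
[ 501.98626631 -169.93197431  279.57899373] [1.0959466  0.73500614 6.25549028] 14.400471204436364 [[ 0.001  0.993 -0.115]
 [-0.002 -0.115 -0.993]
 [-1.     0.001  0.002]]
```

View pics/sj9.png

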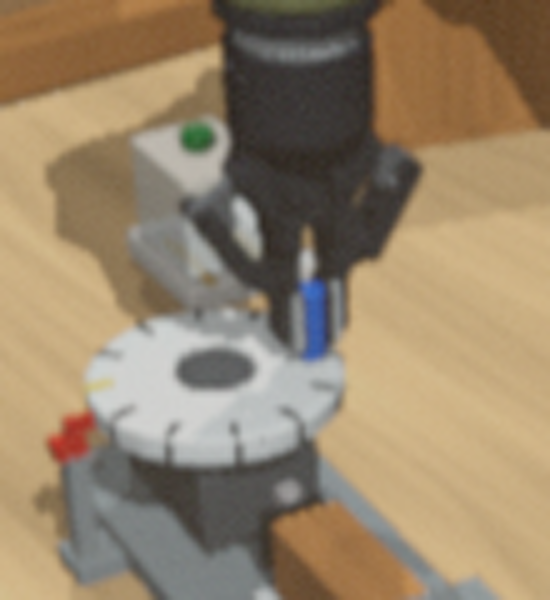

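```bash
cat > circ.py <<'E'
import sys,json,numpy as np
# rows from wheel angle a (deg) by steps; r mm, with optional correction (cm)
def rows(a,step,n,r=52.,hold=0,corr=(0,0)):
    out=[]
    for k in list(range(1,n+1))+[n]*hold:
        t=np.radians(a+step*k);t0=np.radians(a);f=k/n
        y=-r*(np.cos(t)-np.cos(t0))/10+corr[0]*f;z=-r*(np.sin(t)-np.sin(t0))/10+corr[1]*f
        out.append({"travel":[0,round(y,2),round(z,2)],"twist":[0,0,0],"jaw":0.1})
    print(json.dumps(out))
E
python3 -c "
from circ import *
rows(15.2,4,8,hold=2)"
```

```text
[{"travel": [0, 0.11, -0.35], "twist": [0, 0, 0], "jaw": 0.1}, {"travel": [0, 0.24, -0.69], "twist": [0, 0, 0], "jaw": 0.1}, {"travel": [0, 0.39, -1.01], "twist": [0, 0, 0], "jaw": 0.1}, {"travel": [0, 0.57, -1.33], "twist": [0, 0, 0], "jaw": 0.1}, {"travel": [0, 0.77, -1.63], "twist": [0, 0, 0], "jaw": 0.1}, {"travel": [0, 0.99, -1.92], "twist": [0, 0, 0], "jaw": 0.1}, {"travel": [0, 1.23, -2.2], "twist": [0, 0, 0], "jaw": 0.1}, {"travel": [0, 1.48, -2.45], "twist": [0, 0, 0], "jaw": 0.1}, {"travel": [0, 1.48, -2.45], "twist": [0, 0, 0], "jaw": 0.1}, {"travel": [0, 1.48, -2.45], "twist": [0, 0, 0], "jaw": 0.1}]
```

carry_out --rows '[{"travel": [0,0.11,-0.35],"twist": [0,0,0],"jaw": 0.1},{"travel": [0,0.24,-0.69],"twist": [0,0,0],"jaw": 0.1},{"travel": [0,0.39,-1.01],"twist": [0,0,0],"jaw": 0.1},{"travel": [0,0.57,-1.33],"twist": [0,0,0],"jaw": 0.1},{"travel": [0,0.77,-1.63],"twist": [0,0,0],"jaw": 0.1},{"travel": [0,0.99,-1.92],"twist": [0,0,0],"jaw": 0.1},{"travel": [0,1.23,-2.2],"twist": [0,0,0],"jaw": 0.1},{"travel": [0,1.48,-2.45],"twist": [0,0,0],"jaw": 0.1}]'

```text
time: 9.67
position: [517.7, -149.5, 279.5]
tool_rot: [-0.47, -0.527, -0.469, 0.531]
force: [-5.7, -5.9, 10.5]
width: 14.6
```

```bash
cat > st.py <<'E'
from plan import *
A=np.array([550,-189.]);a=np.radians(-6.6);ex=np.array([np.cos(a),np.sin(a)]);ey=np.array([-np.sin(a),np.cos(a)])
def st(log=True):
    o=readout.get_obs();d=o["position"][:2]-A;j=np.array([d@ex,d@ey]);f=o["force"][:2];F=np.array([f@ex,f@ey])
    th=np.arctan2(j[1],-j[0])%(2*np.pi);rad=np.array([-np.cos(th),np.sin(th)]);tan=np.array([np.sin(th),np.cos(th)])
    s="t %.2f jig %s r %.2f th %.1f deg (%.3f) Frad %.1f Ftan %.1f Fz %.1f w %.1f"%(o["time"],j.round(2),np.hypot(*j),np.degrees(th),th,F@rad,F@tan,o["force"][2],o["width"]);print(s)
    open("log.txt","a").write(json.dumps([o["time"],*o["position"].tolist(),*o["force"].tolist(),th])+"\n")
st()
E
python3 st.py
```

```text
t 9.67 jig [-36.6  35.5] r 50.99 th 44.1 deg (0.770) Frad -1.0 Ftan -8.2 Fz 10.5 w 14.6
```

```bash
python3 -c "
from circ import *
rows(47.2,5,10);rows(97.2,5,10)"
```

```text
[{"travel": [0, 0.35, -0.29], "twist": [0, 0, 0], "jaw": 0.1}, {"travel": [0, 0.72, -0.56], "twist": [0, 0, 0], "jaw": 0.1}, {"travel": [0, 1.11, -0.78], "twist": [0, 0, 0], "jaw": 0.1}, {"travel": [0, 1.52, -0.98], "twist": [0, 0, 0], "jaw": 0.1}, {"travel": [0, 1.94, -1.14], "twist": [0, 0, 0], "jaw": 0.1}, {"travel": [0, 2.38, -1.26], "twist": [0, 0, 0], "jaw": 0.1}, {"travel": [0, 2.83, -1.34], "twist": [0, 0, 0], "jaw": 0.1}, {"travel": [0, 3.28, -1.38], "twist": [0, 0, 0], "jaw": 0.1}, {"travel": [0, 3.73, -1.38], "twist": [0, 0, 0], "jaw": 0.1}, {"travel": [0, 4.18, -1.34], "twist": [0, 0, 0], "jaw": 0.1}]
[{"travel": [0, 0.45, 0.08], "twist": [0, 0, 0], "jaw": 0.1}, {"travel": [0, 0.89, 0.19], "twist": [0, 0, 0], "jaw": 0.1}, {"travel": [0, 1.31, 0.34], "twist": [0, 0, 0], "jaw": 0.1}, {"travel": [0, 1.73, 0.53], "twist": [0, 0, 0], "jaw": 0.1}, {"travel": [0, 2.12, 0.76], "twist": [0, 0, 0], "jaw": 0.1}, {"travel": [0, 2.49, 1.02], "twist": [0, 0, 0], "jaw": 0.1}, {"travel": [0, 2.84, 1.31], "twist": [0, 0, 0], "jaw": 0.1}, {"travel": [0, 3.16, 1.63], "twist": [0, 0, 0], "jaw": 0.1}, {"travel": [0, 3.46, 1.97], "twist": [0, 0, 0], "jaw": 0.1}, {"travel": [0, 3.72, 2.34], "twist": [0, 0, 0], "jaw": 0.1}]
```

carry_out --rows '[{"travel": [-0.05,0.35,-0.29],"twist": [0,0,0],"jaw": 0.1},{"travel": [-0.1,0.72,-0.56],"twist": [0,0,0],"jaw": 0.1},{"travel": [-0.1,1.11,-0.78],"twist": [0,0,0],"jaw": 0.1},{"travel": [-0.1,1.52,-0.98],"twist": [0,0,0],"jaw": 0.1},{"travel": [-0.1,1.94,-1.14],"twist": [0,0,0],"jaw": 0.1},{"travel": [-0.1,2.38,-1.26],"twist": [0,0,0],"jaw": 0.1},{"travel": [-0.1,2.83,-1.34],"twist": [0,0,0],"jaw": 0.1},{"travel": [-0.1,3.28,-1.38],"twist": [0,0,0],"jaw": 0.1},{"travel": [-0.1,3.73,-1.38],"twist": [0,0,0],"jaw": 0.1},{"travel": [-0.1,4.18,-1.34],"twist": [0,0,0],"jaw": 0.1}]'

```text
time: 10.5
position: [560.0, -139.3, 279.6]
tool_rot: [-0.468, -0.526, -0.471, 0.53]
force: [-7.3, 1.7, 9.4]
width: 14.6
```

```bash
python3 st.py
```

```text
t 10.50 jig [ 4.25 50.54] r 50.71 th 94.8 deg (1.655) Frad 0.2 Ftan -7.5 Fz 9.4 w 14.6
```

carry_out --rows '[{"travel": [0,0.45,0.08],"twist": [0,0,0],"jaw": 0.1},{"travel": [0,0.89,0.19],"twist": [0,0,0],"jaw": 0.1},{"travel": [0,1.31,0.34],"twist": [0,0,0],"jaw": 0.1},{"travel": [0,1.73,0.53],"twist": [0,0,0],"jaw": 0.1},{"travel": [0,2.12,0.76],"twist": [0,0,0],"jaw": 0.1},{"travel": [0,2.49,1.02],"twist": [0,0,0],"jaw": 0.1},{"travel": [0,2.84,1.31],"twist": [0,0,0],"jaw": 0.1},{"travel": [0,3.16,1.63],"twist": [0,0,0],"jaw": 0.1}]'

```text
time: 11.17
position: [590.4, -157.2, 279.6]
tool_rot: [-0.469, -0.527, -0.472, 0.529]
force: [-5.5, 6.0, 8.6]
width: 14.5
```

```bash
python3 st.py; python3 -c "
from circ import *
rows(137.2,2,3);rows(143.2,2,3);rows(149.2,2,3);rows(155.2,2,3);rows(161.2,2,3)"
```

```text
t 11.17 jig [36.48 36.28] r 51.45 th 135.2 deg (2.359) Frad -0.6 Ftan -8.1 Fz 8.6 w 14.5
[{"travel": [0, 0.12, 0.14], "twist": [0, 0, 0], "jaw": 0.1}, {"travel": [0, 0.24, 0.27], "twist": [0, 0, 0], "jaw": 0.1}, {"travel": [0, 0.35, 0.42], "twist": [0, 0, 0], "jaw": 0.1}]
[{"travel": [0, 0.11, 0.15], "twist": [0, 0, 0], "jaw": 0.1}, {"travel": [0, 0.21, 0.3], "twist": [0, 0, 0], "jaw": 0.1}, {"travel": [0, 0.3, 0.45], "twist": [0, 0, 0], "jaw": 0.1}]
[{"travel": [0, 0.09, 0.16], "twist": [0, 0, 0], "jaw": 0.1}, {"travel": [0, 0.17, 0.32], "twist": [0, 0, 0], "jaw": 0.1}, {"travel": [0, 0.25, 0.48], "twist": [0, 0, 0], "jaw": 0.1}]
[{"travel": [0, 0.07, 0.17], "twist": [0, 0, 0], "jaw": 0.1}, {"travel": [0, 0.14, 0.33], "twist": [0, 0, 0], "jaw": 0.1}, {"travel": [0, 0.2, 0.51], "twist": [0, 0, 0], "jaw": 0.1}]
[{"travel": [0, 0.06, 0.17], "twist": [0, 0, 0], "jaw": 0.1}, {"travel": [0, 0.1, 0.35], "twist": [0, 0, 0], "jaw": 0.1}, {"travel": [0, 0.15, 0.52], "twist": [0, 0, 0], "jaw": 0.1}]
```

carry_out --rows '[{"travel": [0,0.12,0.14],"twist": [0,0,0],"jaw": 0.1},{"travel": [0,0.24,0.27],"twist": [0,0,0],"jaw": 0.1},{"travel": [0,0.35,0.42],"twist": [0,0,0],"jaw": 0.1}]'

```text
time: 11.42
position: [593.6, -161.4, 279.6]
tool_rot: [-0.469, -0.527, -0.472, 0.529]
force: [-4.5, 7.4, 6.8]
width: 14.6
```

carry_out --rows '[{"travel": [0,0.11,0.15],"twist": [0,0,0],"jaw": 0.1},{"travel": [0,0.21,0.3],"twist": [0,0,0],"jaw": 0.1},{"travel": [0,0.3,0.45],"twist": [0,0,0],"jaw": 0.1}]'

```text
time: 11.67
position: [596.2, -166.0, 279.6]
tool_rot: [-0.469, -0.527, -0.472, 0.528]
force: [-4.0, 7.5, 6.3]
width: 14.7
```

carry_out --rows '[{"travel": [0,0.09,0.16],"twist": [0,0,0],"jaw": 0.1},{"travel": [0,0.17,0.32],"twist": [0,0,0],"jaw": 0.1},{"travel": [0,0.25,0.48],"twist": [0,0,0],"jaw": 0.1}]'

```text
time: 11.92
position: [598.4, -170.7, 279.6]
tool_rot: [-0.469, -0.527, -0.472, 0.528]
force: [-2.9, 7.4, 7.0]
width: 14.5
```

carry_out --rows '[{"travel": [0,0.07,0.17],"twist": [0,0,0],"jaw": 0.1},{"travel": [0,0.14,0.33],"twist": [0,0,0],"jaw": 0.1},{"travel": [0,0.2,0.51],"twist": [0,0,0],"jaw": 0.1}]'

```text
time: 12.17
position: [600.1, -175.8, 279.7]
tool_rot: [-0.469, -0.527, -0.472, 0.528]
force: [-0.8, 7.9, 5.8]
width: 14.3
```

```bash
cat > an.py <<'E'
import numpy as np,sys
A=np.array([550,-189.]);a=np.radians(-6.6);ex=np.array([np.cos(a),np.sin(a)]);ey=np.array([-np.sin(a),np.cos(a)])
for l in open("rd.txt"):
    v=list(map(float,l.split()))
    d=np.array(v[:2])-A;f=np.array(v[2:4]);j=np.array([d@ex,d@ey]);F=np.array([f@ex,f@ey]);th=np.arctan2(j[1],-j[0])%(2*np.pi)
    rad=np.array([-np.cos(th),np.sin(th)]);tan=np.array([np.sin(th),np.cos(th)])
    print("th %.1f r %.1f Frad %.1f Ftan %.2f"%(np.degrees(th),np.hypot(*j),F@rad,-(F@tan)))
E
python3 st.py; python3 -c "
from circ import *
rows(167.2,2,3);rows(173.2,2,3);rows(179.2,2,3);rows(185.2,2,3);rows(191.2,2,3)"
```

```text
t 12.17 jig [48.3  18.87] r 51.86 th 158.7 deg (2.769) Frad 1.2 Ftan -7.8 Fz 5.8 w 14.3
[{"travel": [0, 0.04, 0.18], "twist": [0, 0, 0], "jaw": 0.1}, {"travel": [0, 0.07, 0.36], "twist": [0, 0, 0], "jaw": 0.1}, {"travel": [0, 0.09, 0.54], "twist": [0, 0, 0], "jaw": 0.1}]
[{"travel": [0, 0.02, 0.18], "twist": [0, 0, 0], "jaw": 0.1}, {"travel": [0, 0.03, 0.36], "twist": [0, 0, 0], "jaw": 0.1}, {"travel": [0, 0.04, 0.54], "twist": [0, 0, 0], "jaw": 0.1}]
[{"travel": [0, -0.0, 0.18], "twist": [0, 0, 0], "jaw": 0.1}, {"travel": [0, -0.01, 0.36], "twist": [0, 0, 0], "jaw": 0.1}, {"travel": [0, -0.02, 0.54], "twist": [0, 0, 0], "jaw": 0.1}]
[{"travel": [0, -0.02, 0.18], "twist": [0, 0, 0], "jaw": 0.1}, {"travel": [0, -0.05, 0.36], "twist": [0, 0, 0], "jaw": 0.1}, {"travel": [0, -0.08, 0.54], "twist": [0, 0, 0], "jaw": 0.1}]
[{"travel": [0, -0.04, 0.18], "twist": [0, 0, 0], "jaw": 0.1}, {"travel": [0, -0.08, 0.35], "twist": [0, 0, 0], "jaw": 0.1}, {"travel": [0, -0.13, 0.53], "twist": [0, 0, 0], "jaw": 0.1}]
```

carry_out --rows '[{"travel": [0,0.06,0.17],"twist": [0,0,0],"jaw": 0.1},{"travel": [0,0.1,0.35],"twist": [0,0,0],"jaw": 0.1},{"travel": [0,0.15,0.52],"twist": [0,0,0],"jaw": 0.1}]'

```text
time: 12.42
position: [601.3, -181.0, 279.6]
tool_rot: [0.469, 0.528, 0.472, -0.528]
force: [-0.0, 8.9, 4.3]
width: 14.3
```

carry_out --rows '[{"travel": [0,0.04,0.18],"twist": [0,0,0],"jaw": 0.1},{"travel": [0,0.07,0.36],"twist": [0,0,0],"jaw": 0.1},{"travel": [0,0.09,0.54],"twist": [0,0,0],"jaw": 0.1}]'

```text
time: 12.67
position: [601.9, -186.3, 279.6]
tool_rot: [0.47, 0.528, 0.472, -0.527]
force: [1.4, 7.7, 3.8]
width: 14.3
```

carry_out --rows '[{"travel": [0,0.02,0.18],"twist": [0,0,0],"jaw": 0.1},{"travel": [0,0.03,0.36],"twist": [0,0,0],"jaw": 0.1},{"travel": [0,0.04,0.54],"twist": [0,0,0],"jaw": 0.1}]'

```text
time: 12.92
position: [602.0, -191.6, 279.7]
tool_rot: [0.47, 0.528, 0.472, -0.527]
force: [3.5, 8.7, 3.0]
width: 14.4
```

```bash
python3 st.py
```

```text
t 12.92 jig [51.99  3.38] r 52.10 th 176.3 deg (3.077) Frad 3.1 Ftan -8.9 Fz 3.0 w 14.4
```

```bash
cat > rd.txt <<'E'
502 -169.9 0 0
517.7 -149.5 -5.7 -5.9
560.0 -139.3 -7.3 1.7
590.4 -157.2 -5.5 6.0
593.6 -161.4 -4.5 7.4
596.2 -166 -4 7.5
598.4 -170.7 -2.9 7.4
600.1 -175.8 -.8 7.9
601.3 -181 0 8.9
601.9 -186.3 1.4 7.7
602 -191.6 3.5 8.7
E
python3 an.py
python3 - <<'E'
import numpy as np
from scipy.optimize import least_squares
P=np.loadtxt("rd.txt")[:,:2]
for r in (51.5,52,52.5):
    s=least_squares(lambda c:np.hypot(*(P-c).T)-r,[550,-189]);print(r,s.x,s.fun.round(2))
s=least_squares(lambda c:np.hypot(*(P-c[:2]).T)-c[2],[550,-189,52]);print(s.x,s.fun.round(2))
E
python3 -c "
from circ import *
rows(179.2,2,3);rows(185.2,2,3);rows(191.2,2,3);rows(197.2,2,3);rows(203.2,2,3)"
```

```text
th 15.1 r 51.7 Frad 0.0 Ftan -0.00
th 44.1 r 51.0 Frad -1.0 Ftan 8.15
th 94.8 r 50.7 Frad 0.2 Ftan 7.49
th 135.2 r 51.4 Frad -0.6 Ftan 8.12
th 141.1 r 51.6 Frad 0.2 Ftan 8.66
th 146.9 r 51.6 Frad -0.2 Ftan 8.50
th 152.7 r 51.7 Frad -0.1 Ftan 7.95
th 158.6 r 51.8 Frad 1.2 Ftan 7.84
th 164.5 r 51.9 Frad 1.4 Ftan 8.79
th 170.4 r 52.0 Frad 1.8 Ftan 7.62
th 176.3 r 52.1 Frad 3.1 Ftan 8.86
51.5 [ 550.33668586 -189.4608612 ] [ 0.64  0.09 -0.42 -0.06  0.07  0.02  0.1   0.1   0.16  0.16  0.21]
52 [ 550.09152618 -190.13441422] [ 0.17 -0.03 -0.21  0.05  0.14  0.04  0.07  0.02  0.02 -0.05 -0.07]
52.5 [ 549.85032827 -190.8128141 ] [-0.28 -0.15  0.    0.17  0.22  0.07  0.05 -0.06 -0.12 -0.26 -0.34]
[ 550.04810507 -190.25539203   52.08941124] [ 0.09 -0.06 -0.17  0.07  0.15  0.05  0.07  0.01 -0.01 -0.09 -0.12]
[{"travel": [0, -0.0, 0.18], "twist": [0, 0, 0], "jaw": 0.1}, {"travel": [0, -0.01, 0.36], "twist": [0, 0, 0], "jaw": 0.1}, {"travel": [0, -0.02, 0.54], "twist": [0, 0, 0], "jaw": 0.1}]
[{"travel": [0, -0.02, 0.18], "twist": [0, 0, 0], "jaw": 0.1}, {"travel": [0, -0.05, 0.36], "twist": [0, 0, 0], "jaw": 0.1}, {"travel": [0, -0.08, 0.54], "twist": [0, 0, 0], "jaw": 0.1}]
[{"travel": [0, -0.04, 0.18], "twist": [0, 0, 0], "jaw": 0.1}, {"travel": [0, -0.08, 0.35], "twist": [0, 0, 0], "jaw": 0.1}, {"travel": [0, -0.13, 0.53], "twist": [0, 0, 0], "jaw": 0.1}]
[{"travel": [0, -0.06, 0.17], "twist": [0, 0, 0], "jaw": 0.1}, {"travel": [0, -0.12, 0.34], "twist": [0, 0, 0], "jaw": 0.1}, {"travel": [0, -0.19, 0.51], "twist": [0, 0, 0], "jaw": 0.1}]
[{"travel": [0, -0.07, 0.17], "twist": [0, 0, 0], "jaw": 0.1}, {"travel": [0, -0.15, 0.33], "twist": [0, 0, 0], "jaw": 0.1}, {"travel": [0, -0.24, 0.49], "twist": [0, 0, 0], "jaw": 0.1}]
```

carry_out --rows '[{"travel": [0,0.01,0.18],"twist": [0,0,0],"jaw": 0.1},{"travel": [0,0.01,0.36],"twist": [0,0,0],"jaw": 0.1},{"travel": [0,0.01,0.54],"twist": [0,0,0],"jaw": 0.1}]'

```text
time: 13.17
position: [601.6, -197.1, 279.7]
tool_rot: [0.47, 0.528, 0.472, -0.527]
force: [3.0, 7.7, 2.2]
width: 14.5
```

carry_out --rows '[{"travel": [0,-0.01,0.18],"twist": [0,0,0],"jaw": 0.1},{"travel": [0,-0.03,0.36],"twist": [0,0,0],"jaw": 0.1},{"travel": [0,-0.05,0.54],"twist": [0,0,0],"jaw": 0.1}]'

```text
time: 13.42
position: [600.7, -202.5, 279.7]
tool_rot: [0.47, 0.528, 0.472, -0.527]
force: [3.3, 7.8, 2.2]
width: 14.4
```

carry_out --rows '[{"travel": [0,-0.03,0.18],"twist": [0,0,0],"jaw": 0.1},{"travel": [0,-0.06,0.35],"twist": [0,0,0],"jaw": 0.1},{"travel": [0,-0.1,0.53],"twist": [0,0,0],"jaw": 0.1}]'

```text
time: 13.67
position: [599.2, -207.7, 279.7]
tool_rot: [0.47, 0.528, 0.471, -0.527]
force: [4.8, 7.0, 2.7]
width: 14.5
```

```bash
sed -i 's/A=np.array(\[550,-189.\])/A=np.array([550.07,-190.15])/' st.py an.py; python3 st.py
```

```text
t 13.67 jig [ 50.78 -11.77] r 52.13 th 193.1 deg (3.369) Frad 2.1 Ftan -8.2 Fz 2.7 w 14.5
```

Still at baseline (~8 N). On in 6° steps.

carry_out --rows '[{"travel": [0,-0.06,0.17],"twist": [0,0,0],"jaw": 0.1},{"travel": [0,-0.12,0.34],"twist": [0,0,0],"jaw": 0.1},{"travel": [0,-0.18,0.51],"twist": [0,0,0],"jaw": 0.1}]'

```text
time: 13.92
position: [597.0, -212.7, 279.7]
tool_rot: [0.471, 0.528, 0.471, -0.527]
force: [5.6, 6.0, 0.4]
width: 14.7
```

carry_out --rows '[{"travel": [0,-0.07,0.17],"twist": [0,0,0],"jaw": 0.1},{"travel": [0,-0.15,0.34],"twist": [0,0,0],"jaw": 0.1},{"travel": [0,-0.23,0.5],"twist": [0,0,0],"jaw": 0.1}]'

```text
time: 14.17
position: [594.3, -217.6, 279.7]
tool_rot: [0.471, 0.528, 0.471, -0.527]
force: [5.6, 6.3, -0.1]
width: 14.5
```

```bash
python3 st.py;cat >>rd.txt <<'E'
601.6 -197.1 3 7.7
600.7 -202.5 3.3 7.8
599.2 -207.7 4.8 7
E
python3 an.py|tail -6;python3 -c "
from circ import *
for i in range(5): rows(209.2+6*i,2,3)"
```

```text
t 14.17 jig [ 47.08 -22.2 ] r 52.05 th 205.2 deg (3.582) Frad 1.4 Ftan -8.3 Fz -0.1 w 14.5
th 163.3 r 52.0 Frad 1.6 Ftan 8.76
th 169.2 r 52.0 Frad 2.0 Ftan 7.58
th 175.0 r 52.0 Frad 3.3 Ftan 8.79
th 181.1 r 52.0 Frad 1.9 Ftan 8.03
th 187.1 r 52.1 Frad 1.4 Ftan 8.36
th 193.1 r 52.2 Frad 2.2 Ftan 8.21
[{"travel": [0, -0.09, 0.16], "twist": [0, 0, 0], "jaw": 0.1}, {"travel": [0, -0.19, 0.31], "twist": [0, 0, 0], "jaw": 0.1}, {"travel": [0, -0.29, 0.46], "twist": [0, 0, 0], "jaw": 0.1}]
[{"travel": [0, -0.11, 0.15], "twist": [0, 0, 0], "jaw": 0.1}, {"travel": [0, -0.22, 0.29], "twist": [0, 0, 0], "jaw": 0.1}, {"travel": [0, -0.34, 0.43], "twist": [0, 0, 0], "jaw": 0.1}]
[{"travel": [0, -0.12, 0.13], "twist": [0, 0, 0], "jaw": 0.1}, {"travel": [0, -0.25, 0.26], "twist": [0, 0, 0], "jaw": 0.1}, {"travel": [0, -0.38, 0.39], "twist": [0, 0, 0], "jaw": 0.1}]
[{"travel": [0, -0.14, 0.12], "twist": [0, 0, 0], "jaw": 0.1}, {"travel": [0, -0.27, 0.24], "twist": [0, 0, 0], "jaw": 0.1}, {"travel": [0, -0.42, 0.35], "twist": [0, 0, 0], "jaw": 0.1}]
[{"travel": [0, -0.15, 0.11], "twist": [0, 0, 0], "jaw": 0.1}, {"travel": [0, -0.3, 0.21], "twist": [0, 0, 0], "jaw": 0.1}, {"travel": [0, -0.45, 0.3], "twist": [0, 0, 0], "jaw": 0.1}]
```

carry_out --rows '[{"travel": [0,-0.09,0.17],"twist": [0,0,0],"jaw": 0.1},{"travel": [0,-0.19,0.32],"twist": [0,0,0],"jaw": 0.1},{"travel": [0,-0.29,0.48],"twist": [0,0,0],"jaw": 0.1}]'

```text
time: 14.42
position: [591.0, -222.3, 279.7]
tool_rot: [0.471, 0.528, 0.471, -0.527]
force: [6.0, 4.8, -0.7]
width: 14.2
```

carry_out --rows '[{"travel": [0,-0.11,0.16],"twist": [0,0,0],"jaw": 0.1},{"travel": [0,-0.22,0.3],"twist": [0,0,0],"jaw": 0.1},{"travel": [0,-0.34,0.45],"twist": [0,0,0],"jaw": 0.1}]'

```text
time: 14.67
position: [587.2, -226.6, 279.7]
tool_rot: [0.471, 0.528, 0.47, -0.527]
force: [7.4, 4.1, -1.6]
width: 14.6
```

carry_out --rows '[{"travel": [0,-0.12,0.14],"twist": [0,0,0],"jaw": 0.1},{"travel": [0,-0.25,0.27],"twist": [0,0,0],"jaw": 0.1},{"travel": [0,-0.38,0.41],"twist": [0,0,0],"jaw": 0.1}]'

```text
time: 14.92
position: [582.9, -230.5, 279.7]
tool_rot: [0.471, 0.528, 0.47, -0.527]
force: [7.2, 3.7, -2.9]
width: 14.4
```

```bash
python3 st.py;cat >>rd.txt <<'E'
597 -212.7 5.6 6
594.3 -217.6 5.6 6.3
E
python3 an.py|tail -2
```

```text
t 14.92 jig [ 37.29 -36.29] r 52.04 th 224.2 deg (3.913) Frad 1.7 Ftan -8.0 Fz -2.9 w 14.4
th 199.1 r 52.1 Frad 2.4 Ftan 7.83
th 205.2 r 52.1 Frad 1.4 Ftan 8.31
```

Still baseline at 224°. On (commanded 227.2°).

carry_out --rows '[{"travel": [0,-0.14,0.13],"twist": [0,0,0],"jaw": 0.1},{"travel": [0,-0.27,0.25],"twist": [0,0,0],"jaw": 0.1},{"travel": [0,-0.42,0.37],"twist": [0,0,0],"jaw": 0.1}]'

```text
time: 15.17
position: [578.3, -233.9, 279.7]
tool_rot: [0.471, 0.528, 0.47, -0.527]
force: [7.6, 3.3, -3.3]
width: 14.5
```

carry_out --rows '[{"travel": [0,-0.15,0.11],"twist": [0,0,0],"jaw": 0.1},{"travel": [0,-0.3,0.22],"twist": [0,0,0],"jaw": 0.1},{"travel": [0,-0.45,0.32],"twist": [0,0,0],"jaw": 0.1}]'

```text
time: 15.42
position: [573.4, -236.8, 279.7]
tool_rot: [0.471, 0.528, 0.47, -0.527]
force: [7.7, 3.7, -3.3]
width: 14.4
```

```bash
python3 st.py;cat >>rd.txt <<'E'
591 -222.3 6 4.8
587.2 -226.6 7.4 4.1
582.9 -230.5 7.2 3.7
E
python3 an.py|tail -3;python3 -c "
from circ import *
for i in range(6): rows(239.2+6*i,2,3)"
```

```text
t 15.42 jig [ 28.58 -43.61] r 52.14 th 236.8 deg (4.132) Frad 0.2 Ftan -8.6 Fz -3.3 w 14.4
th 211.5 r 52.0 Frad 1.8 Ftan 7.48
th 217.9 r 52.0 Frad 2.4 Ftan 8.11
th 224.3 r 52.0 Frad 1.7 Ftan 7.92
[{"travel": [0, -0.16, 0.09], "twist": [0, 0, 0], "jaw": 0.1}, {"travel": [0, -0.32, 0.17], "twist": [0, 0, 0], "jaw": 0.1}, {"travel": [0, -0.48, 0.25], "twist": [0, 0, 0], "jaw": 0.1}]
[{"travel": [0, -0.17, 0.07], "twist": [0, 0, 0], "jaw": 0.1}, {"travel": [0, -0.33, 0.14], "twist": [0, 0, 0], "jaw": 0.1}, {"travel": [0, -0.51, 0.2], "twist": [0, 0, 0], "jaw": 0.1}]
[{"travel": [0, -0.17, 0.06], "twist": [0, 0, 0], "jaw": 0.1}, {"travel": [0, -0.35, 0.1], "twist": [0, 0, 0], "jaw": 0.1}, {"travel": [0, -0.52, 0.15], "twist": [0, 0, 0], "jaw": 0.1}]
[{"travel": [0, -0.18, 0.04], "twist": [0, 0, 0], "jaw": 0.1}, {"travel": [0, -0.36, 0.07], "twist": [0, 0, 0], "jaw": 0.1}, {"travel": [0, -0.54, 0.09], "twist": [0, 0, 0], "jaw": 0.1}]
[{"travel": [0, -0.18, 0.02], "twist": [0, 0, 0], "jaw": 0.1}, {"travel": [0, -0.36, 0.03], "twist": [0, 0, 0], "jaw": 0.1}, {"travel": [0, -0.54, 0.04], "twist": [0, 0, 0], "jaw": 0.1}]
[{"travel": [0, -0.18, -0.0], "twist": [0, 0, 0], "jaw": 0.1}, {"travel": [0, -0.36, -0.01], "twist": [0, 0, 0], "jaw": 0.1}, {"travel": [0, -0.54, -0.02], "twist": [0, 0, 0], "jaw": 0.1}]
```

carry_out --rows '[{"travel": [0,-0.16,0.09],"twist": [0,0,0],"jaw": 0.1},{"travel": [0,-0.32,0.17],"twist": [0,0,0],"jaw": 0.1},{"travel": [0,-0.48,0.25],"twist": [0,0,0],"jaw": 0.1}]'

```text
time: 15.67
position: [568.4, -238.9, 279.8]
tool_rot: [0.471, 0.528, 0.47, -0.527]
force: [8.2, 1.6, -4.6]
width: 14.1
```

carry_out --rows '[{"travel": [0,-0.17,0.07],"twist": [0,0,0],"jaw": 0.1},{"travel": [0,-0.33,0.14],"twist": [0,0,0],"jaw": 0.1},{"travel": [0,-0.51,0.2],"twist": [0,0,0],"jaw": 0.1}]'

```text
time: 15.92
position: [563.1, -240.6, 279.7]
tool_rot: [0.472, 0.528, 0.47, -0.528]
force: [8.0, 0.2, -4.9]
width: 14.5
```

```bash
python3 st.py;cat >>rd.txt <<'E'
578.3 -233.9 7.6 3.3
573.4 -236.8 7.7 3.7
E
python3 an.py|tail -2
```

```text
t 15.92 jig [ 18.73 -48.64] r 52.12 th 248.9 deg (4.345) Frad 1.8 Ftan -7.8 Fz -4.9 w 14.5
th 230.6 r 52.1 Frad 1.3 Ftan 8.18
th 236.8 r 52.2 Frad 0.1 Ftan 8.54
```

carry_out --rows '[{"travel": [0,-0.17,0.06],"twist": [0,0,0],"jaw": 0.1},{"travel": [0,-0.35,0.1],"twist": [0,0,0],"jaw": 0.1},{"travel": [0,-0.52,0.15],"twist": [0,0,0],"jaw": 0.1}]'

```text
time: 16.17
position: [557.6, -241.8, 279.7]
tool_rot: [0.472, 0.528, 0.469, -0.528]
force: [7.8, -0.6, -4.7]
width: 14.4
```

carry_out --rows '[{"travel": [0,-0.18,0.04],"twist": [0,0,0],"jaw": 0.1},{"travel": [0,-0.36,0.07],"twist": [0,0,0],"jaw": 0.1},{"travel": [0,-0.54,0.09],"twist": [0,0,0],"jaw": 0.1}]'

```text
time: 16.42
position: [552.1, -242.3, 279.7]
tool_rot: [0.472, 0.528, 0.469, -0.528]
force: [8.4, -1.0, -6.1]
width: 14.4
```

```bash
python3 st.py;cat >>rd.txt <<'E'
568.4 -238.9 8.2 1.6
563.1 -240.6 8.0 .2
E
python3 an.py|tail -2;python3 -c "
from circ import *
for i in range(9): rows(269.2+6*i,2,3)"
```

```text
t 16.42 jig [  8.03 -51.53] r 52.15 th 261.1 deg (4.558) Frad 1.4 Ftan -8.4 Fz -6.1 w 14.4
th 242.8 r 52.1 Frad 1.4 Ftan 8.24
th 248.9 r 52.1 Frad 1.8 Ftan 7.80
[{"travel": [0, -0.18, -0.0], "twist": [0, 0, 0], "jaw": 0.1}, {"travel": [0, -0.36, -0.01], "twist": [0, 0, 0], "jaw": 0.1}, {"travel": [0, -0.54, -0.02], "twist": [0, 0, 0], "jaw": 0.1}]
[{"travel": [0, -0.18, -0.02], "twist": [0, 0, 0], "jaw": 0.1}, {"travel": [0, -0.36, -0.05], "twist": [0, 0, 0], "jaw": 0.1}, {"travel": [0, -0.54, -0.08], "twist": [0, 0, 0], "jaw": 0.1}]
[{"travel": [0, -0.18, -0.04], "twist": [0, 0, 0], "jaw": 0.1}, {"travel": [0, -0.35, -0.08], "twist": [0, 0, 0], "jaw": 0.1}, {"travel": [0, -0.53, -0.13], "twist": [0, 0, 0], "jaw": 0.1}]
[{"travel": [0, -0.17, -0.06], "twist": [0, 0, 0], "jaw": 0.1}, {"travel": [0, -0.34, -0.12], "twist": [0, 0, 0], "jaw": 0.1}, {"travel": [0, -0.51, -0.19], "twist": [0, 0, 0], "jaw": 0.1}]
[{"travel": [0, -0.17, -0.07], "twist": [0, 0, 0], "jaw": 0.1}, {"travel": [0, -0.33, -0.15], "twist": [0, 0, 0], "jaw": 0.1}, {"travel": [0, -0.49, -0.24], "twist": [0, 0, 0], "jaw": 0.1}]
[{"travel": [0, -0.16, -0.09], "twist": [0, 0, 0], "jaw": 0.1}, {"travel": [0, -0.31, -0.19], "twist": [0, 0, 0], "jaw": 0.1}, {"travel": [0, -0.46, -0.29], "twist": [0, 0, 0], "jaw": 0.1}]
[{"travel": [0, -0.15, -0.11], "twist": [0, 0, 0], "jaw": 0.1}, {"travel": [0, -0.29, -0.22], "twist": [0, 0, 0], "jaw": 0.1}, {"travel": [0, -0.43, -0.34], "twist": [0, 0, 0], "jaw": 0.1}]
[{"travel": [0, -0.13, -0.12], "twist": [0, 0, 0], "jaw": 0.1}, {"travel": [0, -0.26, -0.25], "twist": [0, 0, 0], "jaw": 0.1}, {"travel": [0, -0.39, -0.38], "twist": [0, 0, 0], "jaw": 0.1}]
[{"travel": [0, -0.12, -0.14], "twist": [0, 0, 0], "jaw": 0.1}, {"travel": [0, -0.24, -0.27], "twist": [0, 0, 0], "jaw": 0.1}, {"travel": [0, -0.35, -0.42], "twist": [0, 0, 0], "jaw": 0.1}]
```

carry_out --rows '[{"travel": [0,-0.18,0.02],"twist": [0,0,0],"jaw": 0.1},{"travel": [0,-0.36,0.03],"twist": [0,0,0],"jaw": 0.1},{"travel": [0,-0.54,0.04],"twist": [0,0,0],"jaw": 0.1}]'

```text
time: 16.67
position: [546.6, -242.2, 279.7]
tool_rot: [0.472, 0.528, 0.469, -0.528]
force: [7.7, -0.9, -4.6]
width: 14.6
```

carry_out --rows '[{"travel": [0,-0.18,0],"twist": [0,0,0],"jaw": 0.1},{"travel": [0,-0.36,-0.01],"twist": [0,0,0],"jaw": 0.1},{"travel": [0,-0.54,-0.02],"twist": [0,0,0],"jaw": 0.1}]'

```text
time: 16.92
position: [541.3, -241.6, 279.8]
tool_rot: [-0.472, -0.528, -0.469, 0.528]
force: [8.3, -0.6, -4.8]
width: 14.4
```

```bash
python3 st.py;cat >>rd.txt <<'E'
557.6 -241.8 7.8 -.6
552.1 -242.3 8.4 -1
E
python3 an.py|tail -2
```

```text
t 16.92 jig [ -2.84 -52.08] r 52.16 th 273.1 deg (4.767) Frad -0.8 Ftan -8.2 Fz -4.8 w 14.4
th 255.1 r 52.2 Frad 1.7 Ftan 7.63
th 261.2 r 52.2 Frad 1.3 Ftan 8.35
```

carry_out --rows '[{"travel": [0,-0.18,-0.02],"twist": [0,0,0],"jaw": 0.1},{"travel": [0,-0.36,-0.05],"twist": [0,0,0],"jaw": 0.1},{"travel": [0,-0.54,-0.08],"twist": [0,0,0],"jaw": 0.1}]'

```text
time: 17.17
position: [535.9, -240.4, 279.7]
tool_rot: [-0.472, -0.528, -0.469, 0.528]
force: [7.9, -1.9, -5.2]
width: 14.7
```

carry_out --rows '[{"travel": [0,-0.18,-0.04],"twist": [0,0,0],"jaw": 0.1},{"travel": [0,-0.35,-0.08],"twist": [0,0,0],"jaw": 0.1},{"travel": [0,-0.53,-0.13],"twist": [0,0,0],"jaw": 0.1}]'

```text
time: 17.42
position: [530.8, -238.6, 279.8]
tool_rot: [-0.472, -0.528, -0.469, 0.528]
force: [7.1, -2.5, -6.1]
width: 14.7
```

```bash
python3 st.py;cat >>rd.txt <<'E'
546.6 -242.2 7.7 -.9
541.3 -241.6 8.3 -.6
E
python3 an.py|tail -2
```

```text
t 17.42 jig [-13.6  -50.37] r 52.18 th 285.1 deg (4.976) Frad -0.3 Ftan -7.5 Fz -6.1 w 14.7
th 267.2 r 52.2 Frad 0.4 Ftan 7.74
th 273.1 r 52.2 Frad -0.8 Ftan 8.28
```

carry_out --rows '[{"travel": [0,-0.17,-0.06],"twist": [0,0,0],"jaw": 0.1},{"travel": [0,-0.34,-0.12],"twist": [0,0,0],"jaw": 0.1},{"travel": [0,-0.51,-0.19],"twist": [0,0,0],"jaw": 0.1}]'

```text
time: 17.67
position: [526.0, -236.4, 279.8]
tool_rot: [-0.472, -0.528, -0.469, 0.528]
force: [7.5, -3.9, -6.6]
width: 14.3
```

```bash
python3 st.py
cat >>rd.txt <<'E'
535.9 -240.4 7.9 -1.9
530.8 -238.6 7.1 -2.5
E
python3 an.py|tail -2
python3 - <<'E'
from h import *
s=im("scene");crop(s,220,150,110,180,3.3,"sj10.png")
E
```

```text
t 17.67 jig [-18.62 -48.72] r 52.16 th 290.9 deg (5.077) Frad -0.0 Ftan -8.4 Fz -6.6 w 14.3
th 279.1 r 52.2 Frad -0.3 Ftan 8.12
th 285.1 r 52.1 Frad -0.3 Ftan 7.52
```

View pics/sj10.png

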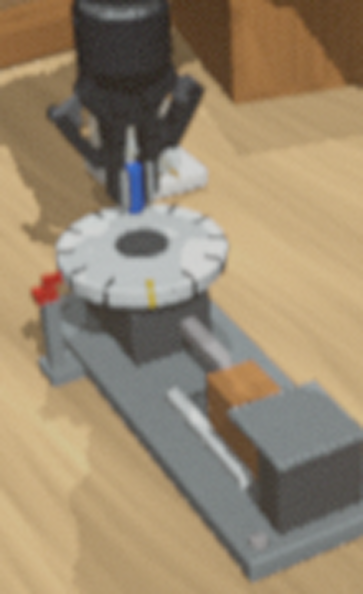

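carry_out --rows '[{"travel": [0,-0.17,-0.07],"twist": [0,0,0],"jaw": 0.1},{"travel": [0,-0.33,-0.15],"twist": [0,0,0],"jaw": 0.1},{"travel": [0,-0.49,-0.24],"twist": [0,0,0],"jaw": 0.1}]'

```text
time: 17.97
position: [521.5, -233.8, 279.8]
tool_rot: [-0.472, -0.528, -0.468, 0.529]
force: [8.7, -5.4, -8.4]
width: 14.6
```

```bash
python3 st.py
```

```text
t 17.97 jig [-23.41 -46.62] r 52.17 th 296.7 deg (5.178) Frad -0.2 Ftan -10.3 Fz -8.4 w 14.6
```

carry_out --rows '[{"travel": [0,-0.16,-0.09],"twist": [0,0,0],"jaw": 0.1},{"travel": [0,-0.31,-0.19],"twist": [0,0,0],"jaw": 0.1},{"travel": [0,-0.46,-0.29],"twist": [0,0,0],"jaw": 0.1}]'

```text
time: 18.22
position: [517.2, -230.7, 279.8]
tool_rot: [-0.472, -0.528, -0.468, 0.529]
force: [8.7, -6.4, -9.3]
width: 14.6
```

```bash
python3 st.py
```

```text
t 18.22 jig [-27.95 -44.03] r 52.15 th 302.4 deg (5.278) Frad -0.5 Ftan -10.8 Fz -9.3 w 14.6
```

```bash
python3 -c "
from circ import *
for i in range(3): rows(305.2+3*i,1,3)"
```

```text
[{"travel": [0, -0.07, -0.05], "twist": [0, 0, 0], "jaw": 0.1}, {"travel": [0, -0.15, -0.11], "twist": [0, 0, 0], "jaw": 0.1}, {"travel": [0, -0.22, -0.16], "twist": [0, 0, 0], "jaw": 0.1}]
[{"travel": [0, -0.07, -0.06], "twist": [0, 0, 0], "jaw": 0.1}, {"travel": [0, -0.14, -0.11], "twist": [0, 0, 0], "jaw": 0.1}, {"travel": [0, -0.21, -0.17], "twist": [0, 0, 0], "jaw": 0.1}]
[{"travel": [0, -0.07, -0.06], "twist": [0, 0, 0], "jaw": 0.1}, {"travel": [0, -0.13, -0.12], "twist": [0, 0, 0], "jaw": 0.1}, {"travel": [0, -0.2, -0.18], "twist": [0, 0, 0], "jaw": 0.1}]
```

carry_out --rows '[{"travel": [0,-0.07,-0.05],"twist": [0,0,0],"jaw": 0.1},{"travel": [0,-0.15,-0.11],"twist": [0,0,0],"jaw": 0.1},{"travel": [0,-0.22,-0.16],"twist": [0,0,0],"jaw": 0.1}]'

```text
time: 18.47
position: [515.3, -229.0, 279.8]
tool_rot: [-0.472, -0.528, -0.468, 0.529]
force: [9.0, -6.4, -10.0]
width: 14.5
```

carry_out --rows '[{"travel": [0,-0.07,-0.06],"twist": [0,0,0],"jaw": 0.1},{"travel": [0,-0.14,-0.11],"twist": [0,0,0],"jaw": 0.1},{"travel": [0,-0.21,-0.17],"twist": [0,0,0],"jaw": 0.1}]'

```text
time: 18.72
position: [513.4, -227.3, 279.8]
tool_rot: [-0.472, -0.528, -0.468, 0.529]
force: [8.4, -6.4, -9.4]
width: 14.2
```

```bash
python3 st.py
cat >>rd.txt <<'E'
526 -236.4 7.5 -3.9
521.5 -233.8 8.7 -5.4
517.2 -230.7 8.7 -6.4
E
python3 an.py|tail -3
```

```text
t 18.72 jig [-32.18 -41.14] r 52.23 th 308.0 deg (5.376) Frad -1.3 Ftan -10.5 Fz -9.4 w 14.2
th 290.9 r 52.1 Frad -0.0 Ftan 8.45
th 296.6 r 52.2 Frad -0.2 Ftan 10.24
th 302.4 r 52.2 Frad -0.5 Ftan 10.79
```

```bash
cat >>rd.txt <<'E'
515.3 -229 9 -6.4
513.4 -227.3 8.4 -6.4
E
cat > fit.py <<'E'
import subprocess,numpy as np
from scipy.optimize import least_squares
L=[l.split() for l in subprocess.check_output(["python3","an.py"],text=True).splitlines()][1:]
th=np.array([float(l[1]) for l in L]);F=np.array([float(l[-1]) for l in L])
h=lambda p,k:p[0]+k*np.maximum(th-p[1],0)
for k in(.144,):
    for t0 in range(276,300,2):
        b=F-k*np.maximum(th-t0,0);print(t0,b.mean().round(2),(((b-b.mean())**2).sum()).round(2))
s=least_squares(lambda p:p[0]+p[2]*np.maximum(th-p[1],0)-F,[8.1,285,.144]);print(s.x,s.fun[-8:].round(2))
E
python3 fit.py
```

```text
276 7.81 16.5
278 7.88 12.56
280 7.93 9.48
282 7.99 7.16
284 8.04 5.65
286 8.09 5.09
288 8.13 5.42
290 8.17 6.45
292 8.21 8.09
294 8.25 10.26
296 8.28 13.01
298 8.31 15.53
[8.09132659e+00 2.85100000e+02 1.33331014e-01] [-0.19 -0.03  0.57  0.41 -0.62 -0.39 -0.2   0.67]
```

carry_out --rows '[{"travel": [0,-0.07,-0.06],"twist": [0,0,0],"jaw": 0.1},{"travel": [0,-0.13,-0.12],"twist": [0,0,0],"jaw": 0.1},{"travel": [0,-0.2,-0.18],"twist": [0,0,0],"jaw": 0.1}]'

```text
time: 18.97
position: [511.6, -225.5, 279.8]
tool_rot: [-0.472, -0.528, -0.468, 0.529]
force: [9.4, -7.6, -10.1]
width: 14.2
```

```bash
python3 st.py; python3 -c "
from circ import *
for i in range(3): rows(314.2+3*i,1,3)"
```

```text
t 18.97 jig [-34.15 -39.53] r 52.24 th 310.8 deg (5.425) Frad -1.8 Ftan -11.9 Fz -10.1 w 14.2
[{"travel": [0, -0.06, -0.06], "twist": [0, 0, 0], "jaw": 0.1}, {"travel": [0, -0.13, -0.13], "twist": [0, 0, 0], "jaw": 0.1}, {"travel": [0, -0.19, -0.19], "twist": [0, 0, 0], "jaw": 0.1}]
[{"travel": [0, -0.06, -0.07], "twist": [0, 0, 0], "jaw": 0.1}, {"travel": [0, -0.12, -0.14], "twist": [0, 0, 0], "jaw": 0.1}, {"travel": [0, -0.18, -0.2], "twist": [0, 0, 0], "jaw": 0.1}]
[{"travel": [0, -0.06, -0.07], "twist": [0, 0, 0], "jaw": 0.1}, {"travel": [0, -0.11, -0.14], "twist": [0, 0, 0], "jaw": 0.1}, {"travel": [0, -0.17, -0.21], "twist": [0, 0, 0], "jaw": 0.1}]
```

carry_out --rows '[{"travel": [0,-0.06,-0.06],"twist": [0,0,0],"jaw": 0.1},{"travel": [0,-0.13,-0.13],"twist": [0,0,0],"jaw": 0.1},{"travel": [0,-0.19,-0.19],"twist": [0,0,0],"jaw": 0.1}]'

```text
time: 19.22
position: [509.9, -223.6, 279.8]
tool_rot: [-0.472, -0.528, -0.467, 0.529]
force: [8.3, -9.1, -10.4]
width: 14.4
```

```bash
python3 st.py
```

```text
t 19.22 jig [-36.06 -37.81] r 52.24 th 313.6 deg (5.474) Frad -0.6 Ftan -12.2 Fz -10.4 w 14.4
```

carry_out --rows '[{"travel": [0,-0.06,-0.07],"twist": [0,0,0],"jaw": 0.1},{"travel": [0,-0.1,-0.11],"twist": [0,0,0],"jaw": 0.1},{"travel": [0,-0.1,-0.11],"twist": [0,0,0],"jaw": 0.1}]'

```text
time: 19.47
position: [509.0, -222.4, 279.8]
tool_rot: [-0.472, -0.528, -0.467, 0.529]
force: [8.6, -8.0, -10.4]
width: 13.8
```

```bash
python3 st.py;cat >>rd.txt <<'E'
511.6 -225.5 9.4 -7.6
509.9 -223.6 8.3 -9.1
E
python3 fit.py
```

```text
t 19.47 jig [-37.13 -36.78] r 52.26 th 315.3 deg (5.502) Frad -1.8 Ftan -11.6 Fz -10.4 w 13.8
276 7.76 18.02
278 7.84 13.41
280 7.91 9.84
282 7.97 7.24
284 8.04 5.65
286 8.1 5.23
288 8.16 5.92
290 8.22 7.55
292 8.27 10.02
294 8.32 13.27
296 8.37 17.34
298 8.41 21.47
[8.08714286e+00 2.85731037e+02 1.45781133e-01] [ 0.57  0.39 -0.57 -0.27 -0.04  0.86 -0.22 -0.15]
```

carry_out --rows '[{"travel": [0,0.05,0.05],"twist": [0,0,0],"jaw": 0.1},{"travel": [0,0.1,0.1],"twist": [0,0,0],"jaw": 0.1},{"travel": [0,0.1,0.1],"twist": [0,0,0],"jaw": 0.1}]'

```text
time: 19.72
position: [509.4, -222.7, 279.8]
tool_rot: [-0.471, -0.528, -0.469, 0.529]
force: [6.4, -5.0, -5.7]
width: 14.8
```

```bash
python3 st.py
```

```text
t 19.72 jig [-36.7  -37.06] r 52.16 th 314.7 deg (5.493) Frad -1.9 Ftan -7.9 Fz -5.7 w 14.8
```

carry_out --rows '[{"travel": [0,0.08,0.08],"twist": [0,0,0],"jaw": 0.1},{"travel": [0,0.16,0.16],"twist": [0,0,0],"jaw": 0.1},{"travel": [0,0.18,0.18],"twist": [0,0,0],"jaw": 0.1},{"travel": [0,0.18,0.18],"twist": [0,0,0],"jaw": 0.1}]'

```text
time: 20.05
position: [509.9, -223.3, 279.7]
tool_rot: [-0.47, -0.527, -0.47, 0.529]
force: [2.0, 0.1, -1.4]
width: 14.4
```

```bash
python3 st.py
python3 - <<'E'
from h import *
s=im("scene");crop(s,220,150,110,180,3.3,"sj11.png")
E
```

```text
t 20.05 jig [-36.06 -37.57] r 52.07 th 313.8 deg (5.477) Frad -1.6 Ftan -1.2 Fz -1.4 w 14.4
```

View pics/sj11.png

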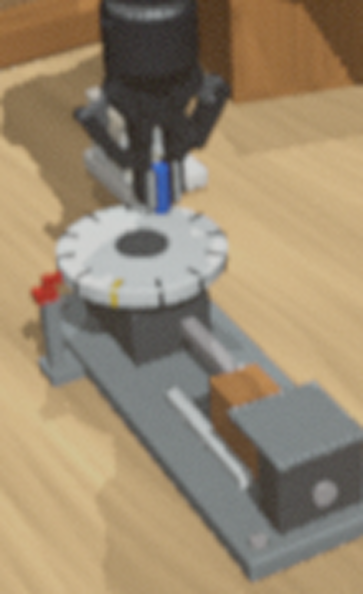

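carry_out --rows '[{"travel": [0,0,0],"twist": [0,0,0],"jaw": 0.5},{"travel": [0,0,0],"twist": [0,0,0],"jaw": 0.5},{"travel": [0,0,0],"twist": [0,0,0],"jaw": 0.5},{"travel": [0,0,0],"twist": [0,0,0],"jaw": 0.5},{"travel": [-2,0,0],"twist": [0,0,0],"jaw": 0.5},{"travel": [-5,0,0],"twist": [0,0,0],"jaw": 0.5},{"travel": [-8,0,0],"twist": [0,0,0],"jaw": 0.5},{"travel": [-11,0,0],"twist": [0,0,0],"jaw": 0.5},{"travel": [-12,0,0],"twist": [0,0,0],"jaw": 0.5}]'

```text
time: 20.85
position: [510.5, -223.6, 404.0]
tool_rot: [0.472, 0.528, 0.468, -0.528]
force: [0.3, -0.5, -0.4]
width: 42.9
```

carry_out --rows '[{"travel": [0,-4,0],"twist": [0,0,0],"jaw": 0.5},{"travel": [0,-8,-3],"twist": [0,0,0],"jaw": 0.5},{"travel": [0,-9,-6.5],"twist": [0,0,0],"jaw": 0.5},{"travel": [0,-9,-10.5],"twist": [0,0,0],"jaw": 0.5},{"travel": [0,-9,-14.5],"twist": [0,0,0],"jaw": 0.5},{"travel": [0,-9,-18.5],"twist": [0,0,0],"jaw": 0.5},{"travel": [0,-9,-22],"twist": [0,0,0],"jaw": 0.5},{"travel": [0,-9,-25],"twist": [0,0,0],"jaw": 0.5},{"travel": [0,-9,-27],"twist": [0,0,0],"jaw": 0.5},{"travel": [0,-9,-27],"twist": [0,0,0],"jaw": 0.5}]'

```text
time: 21.68
position: [451.9, 60.2, 399.0]
tool_rot: [-0.471, -0.526, -0.473, 0.527]
force: [-0.8, 1.1, 1.3]
width: 42.8
```

Run:
```python
from h import *
s=im("scene");t=im("top");crop(s,220,150,130,180,3.3,"sj12.png");crop(t,280,185,140,75,5.5,"tj12.png")
A=[c for c,_ in blue(t["color"]) if 350<c[0]<420 and 180<c[1]<270];B=[c for c,_ in blue(s["color"]) if 230<c[0]<300];print(A,B,blue(s["color"]))
if A and B:
    for X in (tri(t,A[0],s,B[0]),onz(t,*A[0],122),onz(s,*B[0],120)):
        d=X[:2]-[550.07,-190.15];a=np.radians(-6.6);j=np.array([d@[np.cos(a),np.sin(a)],d@[-np.sin(a),np.cos(a)]]);print(X.round(1),np.hypot(*j).round(1),np.degrees(np.arctan2(j[1],-j[0]))%360)
```

```text
[array([396.33, 234.39])] [array([268.22, 206.61])] [(array([617.02, 190.39]), array([ 584,  149,   56,   79, 3083], dtype=int32)), (array([268.22, 206.61]), array([266, 200,   5,  14,  54], dtype=int32))]
[ 510.1 -221.5  122.2] 50.8 315.3291198657264
[ 510.9 -222.2  122. ] 50.6 314.0873849691659
[ 507.2 -223.4  120. ] 54.3 315.59078328400096
```

View pics/tj12.png

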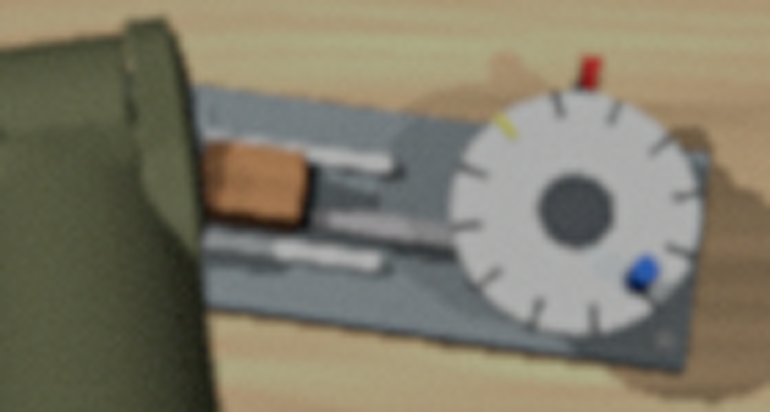

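View pics/sj12.png

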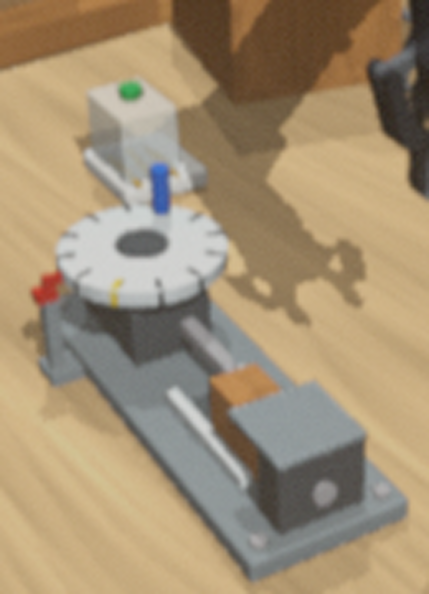

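Run:
```python
from station import readout,job_done
o=readout.get_obs();print(o["time"],o["position"],o["force"]);print(job_done())
```

```text
21.7833 [451.72580577  56.02676943 398.95331529] [ 0.48841529 -0.67211834  0.35161336]
the job is handed in; nothing more can be done
None
```

I set the bamboo block in the bed and released it. I then wound the handwheel clockwise to the buffer, turned it about one division further, let go of the knob and drew the arm clear. The job is handed in at 21.8 s; no verdict is reported.

- **First touch:** the force at the knob sat at about 8.1 N, with roughly ±0.5 N of scatter, until the knob was at about 285.6°. It then rose at about 0.146 N per degree, close to the stated spring. That is right at the top of the given touch range (5.0 rad, 286.5°).
- **Final angle:** with the arm unloaded the knob read 313.8°. Allowing for the arm's give, that is about 29° past first touch. The scatter puts roughly ±2° on the touch angle, so the 30° is met only to within that.
- **After release:** the pictures put the knob at 314–315.6°, so the wheel stayed where I left it. The block is between the fences and under the hood. The dispenser looks undisturbed.
- **Not checked:** I did not read the division directly at the red pointer; the 30° comes from the arm's measured knob position. The square, deburrer and cup were not re-photographed at the end.
- **Disagreement:** the two cameras differed by about 3 mm on the wheel's axis. I settled this by fitting a circle to the measured knob path (radius 52.1 mm, against 52 mm given).

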